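Charge the grinding jar

ROBOT

A 7-joint arm with a two-finger parallel gripper is mounted at the origin on the work surface. World frame = base frame: x ahead of the robot, y to its left, z up, the work surface at z = 0. Lengths are in m, angles in rad, forces in N, time in s.
With the tool pointing down it reaches from about 0.4 to 0.85 m from the base axis. Payload 4.5 kg.
Tool frame: the origin (TCP) lies on the centre line of the jaws, within the pads' length; the fingertips stand 17 mm ahead of it and the grasp point (between the pads) lies 2 mm behind it (r.tip_reach is the distance from the TCP to the fingertips, in m); z points along the fingers, y is the line along which they close (so a half turn about z gives the same grasp; the last joint's range is limited). The gripper opens to 88 mm and grips with 3 to 60 N. Pads are 18 mm wide; open, the fingers measure 123 mm over their backs; the gripper's body (75 mm by 187 mm) begins 45 mm behind the grasp point.
Start: joints at [1.212, 0.689, -0.195, 1.565, 0.157, 0.902, -0.215], TCP at [0.239, -0.577, 0.229] pointing down, gripper open.
Joint ranges: [-3.01, 3.01], [-0.46, 2.08], [-1.47, 1.51], [0.13, 2.56], [-1, 4.14], [0.04, 2.09], [-2.66, 2.66]. Speed limits (rad/s): [2.57, 2.57, 3.14, 3.14, 3.14, 3.14, 3.14].

INTERFACE

Orientations are given as a unit quaternion [x, y, z, w].
In Python, from plant import r gives the robot as it stands.
- The arm moves only by the tool step_arm, never from a script. Its argument "steps" is a list of rows, each a list of 7 numbers: the shift along the tool's x, y, z in cm, then the turn, a rotation vector about the tool's x, y, z in degrees, then the gripper's target within -1 to 1 (shut at 1, half-way at 0, fully open at -1). A call has 1 to 8 rows; each row shifts and turns the commanded pose from where the row before left it, along the tool's axes as they then stand; what a row does not reach is not made up. A row lasts 1/8 s, in which the tool goes at most 62.5 mm and 10.7 degrees, less where a joint would pass 70% of its speed; a pose out of reach is approached as far as the arm can. A call with a gripper value outside its range is refused whole. The fingers move at their own pace and stop on an object; "force" is the grip in N (left out, the last holds). Time passes only in rows, so rows that do not move let the fingers close. It gives the time, the measured TCP pose, the force, the opening and the grip force at its end, in the units of the state.
- r.get_state(): the state, without advancing time (a new reading comes with each control period).
- r.snapshot(name): name is "side" or "top" or "wrist"; returns a dict with "pixels" (400x640x3 uint8, red, green, blue), "fx", "fy", "cx", "cy" (pixels), "cam_to_world" (4x4, takes a point from camera to world coordinates). Camera axes: x right, y down, z forward; pixel columns grow to the right and rows downward; lengths in m; the calibration is good to about 2 mm. A picture is of the moment at which its call begins. There is no depth.
- r.finish_job(): hands the job in; it is judged then, once.
The state is a dict: "clock": time; "q": joint angles; "qd": joint speeds; "joint_torque": joint torques, N m; "tool_pos": TCP position; "eef_rot": TCP orientation; "contact_force": force on the tool from outside, world axes, zero at the start; "moment": the same for the moment, N m; "opening": opening from 0.0 (shut) to 1.0 (fully open); "finger_force": force on a finger pad.
Only numpy, scipy, OpenCV 4.12 (cv2) and the standard library are available. Lean on these libraries where they do the work, as an engineer would, in place of code of your own. Each camera call takes 0.05 s, during which the arm holds its last target. There are 200 camera calls.

TASK

Pick up the white mug by its handle and pour all eight agate balls into the open steel grinding jar. Set the empty mug down gently, upright in the middle of the cork mat, and press the jar's hinged lid fully shut; let go of everything and leave the other glassware where it stands.

Things in the scene. Friction and masses are not known exactly. Their poses are not given: they have to be found in the camera images.
- mug: loose white enamel mug, 72 mm outside diameter, 90 mm tall, wall 3.5 mm, about 0.16 kg, holding the eight balls at the start. Origin: centre of its underside; z up along its axis; its single black handle points along +x
- mug_handle (a point): middle of the handle's upright bar, 72 mm from the mug's axis, 65 mm above its underside; axes as the mug's. Bar: 66 mm tall (24 to 90 mm above the underside), 12 mm thick along x, 14 mm wide along y; two level arms 10 mm thick at 31 and 83 mm height join it to the wall; 30 mm gap between bar and wall
- mug_rim (a point): centre of the mug's mouth, 90 mm above its underside
- jar: steel grinding jar, round, 100 mm outside and 92 mm inside diameter, fixed on a square blue cradle plate (130 mm wide, 20 mm thick, with two black clamp knobs 62 mm tall). Origin: centre of the plate's underside on the table; z up. Jar floor at 25 mm, rim at 105 mm height. The lid's hinge is on its +x side, on a dark post
- jar_rim (a point): centre of the jar's mouth, 105 mm above the table
- lid (a joint): angle of the jar's hinged lid: 0 = shut on the rim, grows as it opens, 2.3 = fully open leaning back away from the jar; stays where it is left (needs about 1 to 2 N at the tab to move)
- lid_hinge (a point): point on the lid's hinge axis, 58 mm from the jar's axis on the jar's +x side, 106 mm above the table; the hinge axis runs along the jar's y. Lid: round aluminium disc, 106 mm diameter, 8 mm thick, with a red tab reaching to 130 mm from the hinge, 34 mm wide
- lid_tab (a point): point on the upper (outer) face of the lid's red tab, 125 mm from the hinge
- mat: round cork mat fixed on the table, 150 mm diameter, 5 mm thick. Origin: centre of its underside
- ball0_center (a point): centre of one of the eight polished, slippery brown agate grinding balls, 22 mm diameter, 15 g
- ball1_center (a point): centre of one of the eight polished, slippery brown agate grinding balls, 22 mm diameter, 15 g
- ball2_center (a point): centre of one of the eight polished, slippery brown agate grinding balls, 22 mm diameter, 15 g
- ball3_center (a point): centre of one of the eight polished, slippery brown agate grinding balls, 22 mm diameter, 15 g
- ball4_center (a point): centre of one of the eight polished, slippery brown agate grinding balls, 22 mm diameter, 15 g
- ball5_center (a point): centre of one of the eight polished, slippery brown agate grinding balls, 22 mm diameter, 15 g
- ball6_center (a point): centre of one of the eight polished, slippery brown agate grinding balls, 22 mm diameter, 15 g
- ball7_center (a point): centre of one of the eight polished, slippery brown agate grinding balls, 22 mm diameter, 15 g
- flask: bystander: clear glass conical flask, 84 mm wide, 125 mm tall, standing loose. Origin: centre of its underside, z up
- beaker: bystander: empty green-tinted glass beaker, 70 mm wide, 100 mm tall, standing loose. Origin: centre of its underside, z up
- dish: bystander: clear round culture dish, 90 mm wide, 22 mm tall, standing loose. Origin: centre of its underside, z up
- mortar: bystander: small white porcelain bowl, 84 mm wide, 50 mm tall, standing loose. Origin: centre of its underside, z up
Mind the look-alikes: they are no part of the job. There is more than one size of the jar; the job needs the larger.

How it is judged:
By the outcome, as a careful person would: the job done as asked, in the order asked, and still so for the second after the job is handed in, with the robot touching nothing.
It also fails if it takes over 72 s, if anything falls off the work surface, if the arm or the gripper's body presses on something with over 40 N, if the wrist force passes 120 N, or if a joint passes its speed limit or range.

## Working session

There is one attempt and no reset: what is moved stays moved. The work goes in short steps, Python scripts to look and compute and a tool call to move; the robot and the scene stay as the last step left them, time stands still between calls to the robot, and variables do not carry over. Pictures are saved under pics/ and viewed, at most 10 in all, crops included, and the job is handed in when it is done.

Besides the shell and the picture viewer there is one more tool, called after "Call:" as a command line: name --pt "numbers of a row" for each row, then --argument value for the rest. step_arm: Moves the arm, as the interface text tells. Its arguments: {"type":"object","properties":{"steps":{"type":"array","items":{"type":"array","items":{"type":"number"}}},"force":{"type":"number"}},"required":["steps"]}

```bash
ls; mkdir -p pics; cat > h.py <<'E'
import numpy as np, cv2
from plant import r
def snap(n,f=None):
    s=r.snapshot(n)
    if f: cv2.imwrite('pics/'+f,s['pixels'][:,:,::-1])
    return s
def ray(s,u,v):
    T=np.array(s['cam_to_world']); d=T[:3,:3]@np.array([(u-s['cx'])/s['fx'],(v-s['cy'])/s['fy'],1.]); return T[:3,3],d
def plane(s,u,v,z):
    o,d=ray(s,u,v); return o+d*(z-o[2])/d[2]
def proj(s,p):
    T=np.array(s['cam_to_world']); c=T[:3,:3].T@(np.array(p)-T[:3,3]); return s['fx']*c[0]/c[2]+s['cx'],s['fy']*c[1]/c[2]+s['cy']
E
python3 - <<'E'
from h import *
for n in('top','side'):
    s=snap(n,n+'0.png'); print(n,np.round(s['cam_to_world'],3).tolist(),s['fx'],s['cx'],s['cy'])
st=r.get_state(); print(st['clock'],st['tool_pos'],st['eef_rot'])
E
```

```text
pics
top [[0.01, -0.995, 0.099, 0.421], [-1.0, -0.009, 0.008, -0.02], [-0.007, -0.099, -0.995, 1.255], [0.0, 0.0, 0.0, 1.0]] 426.52392141002935 324.1840766849638 200.98956829340023
side [[0.978, -0.148, 0.15, 0.373], [-0.21, -0.698, 0.684, -0.696], [0.004, -0.7, -0.714, 0.808], [0.0, 0.0, 0.0, 1.0]] 420.76301601461324 319.1966660885882 199.8885716616221
0.1 [ 0.23897199 -0.57688549  0.22789421] [ 9.80768923e-01  1.95170789e-01 -2.22033853e-04 -7.95636811e-04]
```

View pics/top0.png

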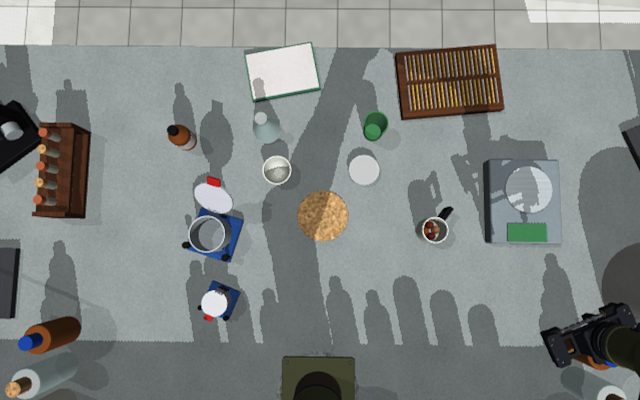

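View pics/side0.png

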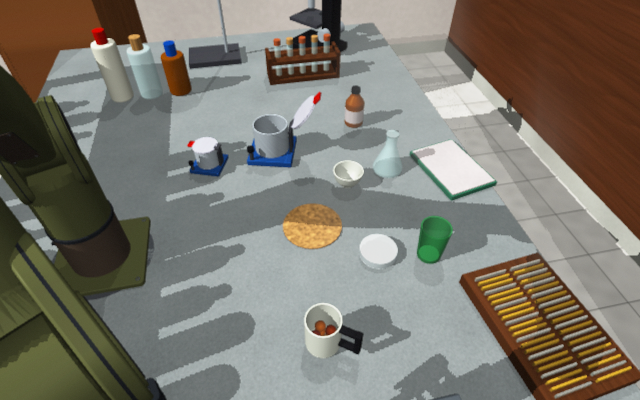

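Look-alikes: the white mug at top (435,230) could be confused with the mortar (277,170) and dish (363,169). The large open jar at (208,235) could be confused with the small shut jar at (215,303). I choose the mug with handle and balls, and the larger open jar; next is a close crop of both to check.

```bash
python3 - <<'E'
from h import *
s=snap('top'); im=s['pixels'][:,:,::-1].copy()
a=cv2.resize(im[195:255,400:475],None,fx=5.2,fy=5.2,interpolation=cv2.INTER_CUBIC)
b=cv2.resize(im[170:270,170:250],None,fx=4.8,fy=4.8,interpolation=cv2.INTER_CUBIC)
H=max(a.shape[0],b.shape[0]); c=np.zeros((H,a.shape[1]+b.shape[1],3),np.uint8); c[:a.shape[0],:a.shape[1]]=a; c[:b.shape[0],a.shape[1]:]=b
cv2.imwrite('pics/crop.png',c); print(c.shape)
hsv=cv2.cvtColor(im,cv2.COLOR_BGR2HSV)
m=cv2.inRange(hsv,(100,120,40),(130,255,255)); m[:,:170]=0;m[:,260:]=0;m[265:]=0
p=np.argwhere(m)[:,::-1]; print('blue box',cv2.minAreaRect(p.astype(np.float32)))
m=cv2.inRange(hsv,(0,150,100),(8,255,255));m[:,:195]=0;m[:,230:]=0;m[:170]=0;m[190:]=0
p=np.argwhere(m)[:,::-1];print('tab',p.mean(0))
q=np.argwhere(cv2.inRange(im,(0,0,0),(45,45,45))[200:226,436:460])[:,::-1]+[436,200]; print('handle',q.mean(0),q.min(0),q.max(0))
w=cv2.inRange(im,(165,165,165),(255,255,255));w[:,:415]=0;w[:,455:]=0;w[:210]=0;w[250:]=0
p=np.argwhere(w)[:,::-1];print('mug',p.min(0),p.max(0))
E
```

```text
(480, 774, 3)
blue box ((214.90000915527344, 234.3000030517578), (44.27188491821289, 44.90434265136719), 18.434947967529297)
tab [213.1  181.22]
handle [445.07 212.43] [438 207] [452 219]
mug [422 217] [448 243]
```

View pics/crop.png

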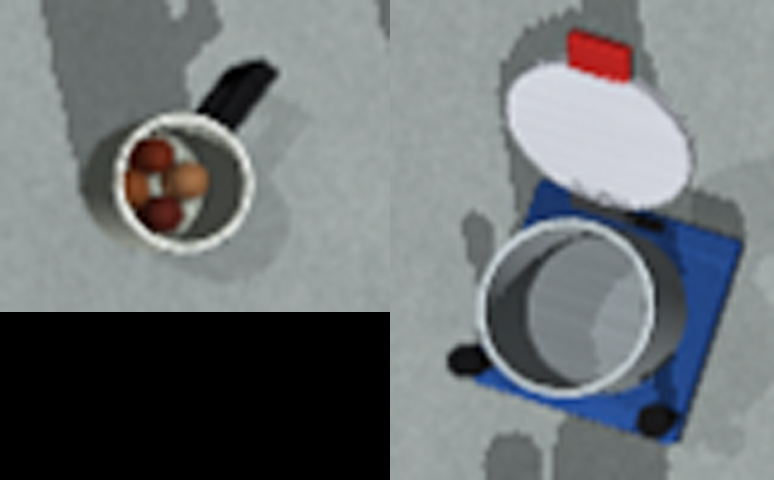

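The left crop shows the white mug with brown balls (rim centre crop (184,183) → px (435.4,230.2)) and its black handle pointing up-right, with its end near crop (268,62). The right crop shows the larger jar, open, rim centre crop (567,307) → px (206.9,234), with the lid leaning back at the top.

```bash
python3 - <<'E'
from h import *
s=snap('top')
c=plane(s,435.4,230.2,.09); e=plane(s,400+268/5.2,195+62/5.2,.09); d=e-c
print('mug',c,'handle yaw',np.degrees(np.arctan2(d[1],d[0])),np.hypot(*d[:2]))
print('jar',plane(s,206.9,234,.105))
for q in((540,183),(742,240),(680,440)): print('plate corner',plane(s,170+(q[0]-390)/4.8,170+q[1]/4.8,.02))
im=s['pixels'].astype(int)
m=((im[:,:,0]-im[:,:,2]>50)&(im[:,:,0]>120)); m[:,:285]=0;m[:,360:]=0;m[:180]=0;m[250:]=0
p=np.argwhere(m)[:,::-1];print('mat',p.min(0),p.max(0),plane(s,*((p.min(0)+p.max(0))/2),.005))
for n,u,v,z in(('dish',364,170,.022),('mortar',277,170,.05),('smalljar',214,303,.07)): print(n,plane(s,u,v,z))
from scipy.spatial.transform import Rotation as R
print(R.from_quat(r.get_state()['eef_rot']).as_matrix().round(3))
w=snap('wrist'); print(np.round(w['cam_to_world'],3))
E
```

```text
mug [ 0.45995434 -0.31409044  0.09      ] handle yaw -35.15603683165253 0.07827345715917222
jar [0.44326652 0.30441009 0.105     ]
plate corner [0.51986998 0.34770767 0.02      ]
plate corner [0.48645118 0.22400288 0.02      ]
plate corner [0.36630072 0.25773316 0.02      ]
mat [298 191] [347 240] [ 0.5026783  -0.00539128  0.005     ]
dish [ 0.63599097 -0.12560015  0.022     ]
mortar [0.6289583  0.12567022 0.05      ]
smalljar [0.25616066 0.28784511 0.07      ]
[[ 0.924  0.383 -0.   ]
 [ 0.383 -0.924  0.001]
 [-0.    -0.001 -1.   ]]
[[ 0.382 -0.881 -0.278  0.31 ]
 [-0.924 -0.365 -0.114 -0.549]
 [-0.001  0.301 -0.954  0.384]
 [ 0.     0.     0.     1.   ]]
```

Call:
step_arm --pt "0 0 0 0 0 9.6 -1" --pt "0 0 0 0 0 9.6 -1" --pt "0 0 0 0 0 9.6 -1" --pt "0 0 0 0 0 9.6 -1" --pt "0 0 0 0 0 9.6 -1" --pt "0 0 0 0 0 9.6 -1"

```text
clock: 1.0
tool_pos: [0.2393, -0.5772, 0.2285]
eef_rot: [0.953, -0.304, -0.0, -0.0]
contact_force: [-0.3, -0.4, -0.4]
opening: 0.996
finger_force: 0.0
```

```bash
cat >> h.py <<'E'
import json
from scipy.spatial.transform import Rotation as R
def log():
    st=r.get_state(); open('log.txt','a').write(json.dumps([list(map(float,st[k])) for k in('q','tool_pos','eef_rot')])+'\n')
    M=R.from_quat(st['eef_rot']).as_matrix(); print(round(st['clock'],2),'q',np.round(st['q'],3),'p',np.round(st['tool_pos'],4),'\n',M.round(3),'F',np.round(st['contact_force'],1),st['opening'],st['finger_force']); return st,M
def d2t(M,d): return M.T@np.array(d)*100
E
python3 -c "
from h import *
st,M=log(); print(d2t(M,np.array([.519,-.355,.2])-st['tool_pos']))"
```

```text
1.0 q [ 1.049  0.688  0.099  1.575 -0.082  0.883 -1.011] p [ 0.2393 -0.5772  0.2285] 
 [[ 0.815 -0.579  0.   ]
 [-0.579 -0.815  0.   ]
 [-0.    -0.    -1.   ]] F [-0.3 -0.4 -0.4] 0.9959595962819855 0.0
[  9.92317595 -34.31657386   2.85698436]
```

Call:
step_arm --pt "1.4 -4.9 0 0 0 0 -1" --pt "1.4 -4.9 0 0 0 0 -1" --pt "1.4 -4.9 0.4 0 0 0 -1" --pt "1.4 -4.9 0.6 0 0 0 -1" --pt "1.4 -4.9 0.6 0 0 0 -1" --pt "1.4 -4.9 0.6 0 0 0 -1" --pt "1.5 -4.9 0.6 0 0 0 -1" --pt "0 0 0 0 0 0 -1"

```text
clock: 2.0
tool_pos: [0.522, -0.348, 0.1996]
eef_rot: [0.955, -0.297, 0.0, -0.002]
contact_force: [-0.0, 0.3, -0.3]
opening: 1.001
finger_force: 0.0
```

```bash
python3 -c "
from h import *
st,M=log(); w=snap('wrist','w1.png'); print(np.round(w['cam_to_world'],3).tolist(),w['fx'],w['cx'],w['cy'])
c=np.array([.460,-.314,0]);
for n,p in(('rim',[.46,-.314,.09]),('bar',[.519,-.3553,.09])):print(n,proj(w,p))"
```

```text
2.0 q [ 0.443  0.728  0.134  1.598 -0.128  0.825 -1.543] p [ 0.522  -0.348   0.1996] 
 [[ 0.824 -0.567  0.002]
 [-0.567 -0.824  0.004]
 [-0.001 -0.004 -1.   ]] F [-0.   0.3 -0.3] 1.0006594946029714 0.0
[[-0.568, -0.786, -0.245, 0.585], [-0.823, 0.541, 0.174, -0.395], [-0.004, 0.301, -0.954, 0.356], [0.0, 0.0, 0.0, 1.0]] 322.67382131292436 320.8512137883738 205.04496988692014
rim (np.float64(327.0854264011624), np.float64(272.00884535170644))
bar (np.float64(328.14834321530736), np.float64(197.07525453632283))
```

View pics/w1.png

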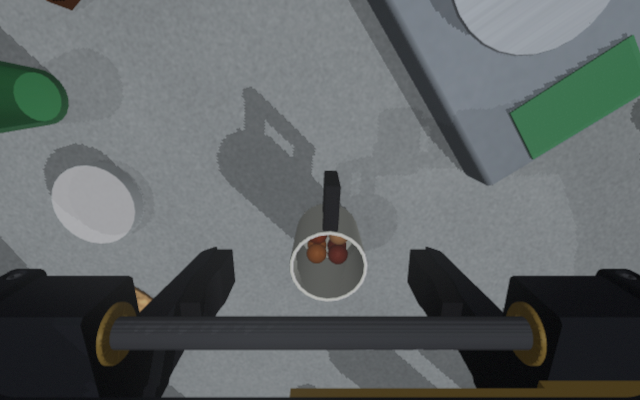

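The wrist view shows the mug rim centred at (329,265), with the handle straight up to (331,172), between the open fingers.

```bash
python3 -c "
from h import *
st,M=log(); w=snap('wrist'); im=w['pixels']
c=plane(w,329,265,.09); print('rim',c)
m=cv2.inRange(im,(0,0,0),(50,50,50))[165:232,315:350]; 
for i in range(0,67,5):
  q=np.flatnonzero(m[i]); print(165+i,(q.min()+315,q.max()+315) if len(q) else '')
for u,v,z in((323,240,.09),(331,172,.024),(331,172,.09),(331,190,.09)): print(plane(w,u,v,z))
"
```

```text
2.05 q [ 0.446  0.727  0.138  1.599 -0.127  0.825 -1.543] p [ 0.5192 -0.3512  0.2   ] 
 [[ 0.821 -0.571  0.   ]
 [-0.571 -0.821  0.001]
 [-0.001 -0.001 -1.   ]] F [-1.  -0.5  0.2] 1.0010394035976549 0.0
rim [ 0.46190852 -0.32259271  0.09      ]
165 
170 (np.int64(322), np.int64(323))
175 (np.int64(320), np.int64(332))
180 (np.int64(320), np.int64(333))
185 (np.int64(320), np.int64(334))
190 (np.int64(319), np.int64(334))
195 (np.int64(319), np.int64(333))
200 (np.int64(319), np.int64(333))
205 (np.int64(319), np.int64(333))
210 (np.int64(319), np.int64(333))
215 (np.int64(319), np.int64(332))
220 (np.int64(318), np.int64(332))
225 (np.int64(318), np.int64(332))
230 
[ 0.48554076 -0.33227522  0.09      ]
[ 0.52016946 -0.36690525  0.024     ]
[ 0.53252343 -0.37300963  0.09      ]
[ 0.51965552 -0.36422754  0.09      ]
```

```bash
python3 -c "
from h import *
w=snap('wrist'); im=w['pixels']; g=im.min(2).astype(int)
# bright rim ring
m=((g>185)).astype(np.uint8); m[:,:280]=0;m[:,375:]=0;m[:215]=0;m[305:]=0
p=np.argwhere(m)[:,::-1].astype(np.float32); h=cv2.convexHull(p); e=cv2.fitEllipse(h); print(p.min(0),p.max(0),e); c=plane(w,*e[0],.09)
k=cv2.inRange(im,(0,0,0),(50,50,50)); 
u=[np.flatnonzero(k[v,305:350]).mean()+305 for v in (195,215)]; print(u)
a,b=plane(w,u[0],195,.09),plane(w,u[1],215,.09); d=a-b; print('rim',c,'yaw by edge',np.degrees(np.arctan2(d[1],d[0])))
d=b-c; print(np.degrees(np.arctan2(d[1],d[0])))
t=snap('top'); c2=proj(t,c);print('in top',c2)
st,M=log()
y=np.radians(-35); bar=c+.072*np.array([np.cos(y),np.sin(y),0]); print(bar, d2t(M,bar-st['tool_pos']))
"
```

```text
Traceback (most recent call last):
cv2.error: OpenCV(4.12.0) /io/opencv/modules/imgproc/src/shapedescr.cpp:356: error: (-215:Assertion failed) n >= 0 && (depth == CV_32F || depth == CV_32S) in function 'fitEllipseNoDirect'
```

```bash
python3 -c "
from h import *
w=snap('wrist'); im=w['pixels']; g=im.min(2).astype(int)
m=((g>185)).astype(np.uint8); m[:,:270]=0;m[:,385:]=0;m[:215]=0;m[305:]=0
print(m.sum())
p=np.argwhere(m)[:,::-1].astype(np.float32).copy(); h=cv2.convexHull(p); e=cv2.fitEllipse(h); print(p.min(0),p.max(0),e); c=plane(w,*e[0],.09)
k=cv2.inRange(im,(0,0,0),(50,50,50)); 
u=[np.flatnonzero(k[v,305:350]).mean()+305 for v in (195,215)]; print(u)
a,b=plane(w,u[0],195,.09),plane(w,u[1],215,.09); d=a-b; print('rim',c,'yaw by edge',np.degrees(np.arctan2(d[1],d[0])))
d=b-c; print(np.degrees(np.arctan2(d[1],d[0])))
st,M=log()
y=np.radians(-35); bar=c+.072*np.array([np.cos(y),np.sin(y),0]); print(bar, d2t(M,bar-st['tool_pos']))
"
```

```text
0Traceback (most recent call last):
  File "<string>", line 6, in <module>
    p=np.argwhere(m)[:,::-1].astype(np.float32).copy(); h=cv2.convexHull(p); e=cv2.fitEllipse(h); print(p.min(0),p.max(0),e); c=plane(w,*e[0],.09)
                                                                               ~~~~~~~~~~~~~~^^^
cv2.error: OpenCV(4.12.0) /io/opencv/modules/imgproc/src/shapedescr.cpp:356: error: (-215:Assertion failed) n >= 0 && (depth == CV_32F || depth == CV_32S) in function 'fitEllipseNoDirect'
```

```bash
python3 -c "
from h import *
w=snap('wrist','w2.png'); im=w['pixels']; g=im[:,:,0].astype(int)
print(im[265,280:380:3,0], im[265,280:380:3,2])
th=170
m=((g>th)).astype(np.uint8); m[:,:270]=0;m[:,385:]=0;m[:215]=0;m[305:]=0
print(m.sum())
p=np.argwhere(m)[:,::-1].astype(np.float32).copy(); h=cv2.convexHull(p); e=cv2.fitEllipse(h); print(p.min(0),p.max(0),e); c=plane(w,*e[0],.09)
k=cv2.inRange(im,(0,0,0),(50,50,50)); 
u=[np.flatnonzero(k[v,305:350]).mean()+305 for v in (195,215)]; print(u)
a,b=plane(w,u[0],195,.09),plane(w,u[1],215,.09); d=a-b; print('rim',c,'yaw by edge',np.degrees(np.arctan2(d[1],d[0])))
d=b-c; print(np.degrees(np.arctan2(d[1],d[0])))
st,M=log()
y=np.radians(-35); bar=c+.072*np.array([np.cos(y),np.sin(y),0]); print(bar, d2t(M,bar-st['tool_pos']))
"
```

```text
[156 147 110  78  82  85  87  88  90  91  91  92  92  91  92  91  89  89
  87  87  86  83  81  77  73 181 126 129 128 132 128 132 130 125] [155 148 109  77  81  83  85  87  89  89  90  90  91  90  90  89  88  87
  84  86  85  82  79  76  73 181 134 136 135 139 136 139 137 133]
409
[281. 231.] [356. 298.] ((318.2010192871094, 264.8008728027344), (67.88274383544922, 75.73638153076172), 90.72398376464844)
[np.float64(320.0), np.float64(319.5)]
rim [ 0.46444813 -0.31825822  0.09      ] yaw by edge -36.693785449484544
-36.752387774511895
2.25 q [ 0.451  0.725  0.142  1.601 -0.126  0.825 -1.543] p [ 0.516  -0.3553  0.2009] 
 [[ 0.817 -0.577 -0.001]
 [-0.577 -0.817 -0.001]
 [ 0.     0.001 -1.   ]] F [-0.6  0.7  0.5] 1.0002176947179562 0.0
[ 0.52342708 -0.35955573  0.09      ] [ 0.84796133 -0.09604854 11.0856949 ]
```

```bash
cat > fit.py <<'E'
from h import *
import itertools
from scipy.optimize import least_squares
D=[json.loads(l) for l in open('log.txt')]
D.insert(0,[[1.212,.689,-.195,1.565,.157,.902,-.215],[.23897,-.57688,.2285],[.98077,.19517,-.0002,-.0008]])
def fk(q,s,off,L):
    # rotations z y z y z y z ; L: d0,d1,d2,d3, elbow offset a, wrist offset b
    T=R.identity(); p=np.array([0,0,L[0]]); seg=[0,L[1],0,L[2],0,0,L[3]]
    pos=p.copy(); 
    for i in range(7):
        if i==2: pos=pos+T.apply([0,0,L[1]])
        if i==4: pos=pos+T.apply([0,0,L[2]])
        if i==3: pos=pos+T.apply([L[4],0,0])
        if i==4: pos=pos+T.apply([L[5],0,0])
        if i==6: pos=pos+T.apply([L[6],0,0])
        T=T*R.from_rotvec(np.array([0,0,1.] if i%2==0 else [0,1.,0])*(s[i]*q[i]+off[i]))
    return pos+T.apply([0,0,L[3]]),T
best=[]
if __name__=='__main__':
  for s in itertools.product([1,-1],repeat=4):
    S=[s[0],1,s[1],1,s[2],1,s[3]]
    def res(x):
        o=[x[0],0,0,0,0,0,x[1]]
        return np.concatenate([(fk(d[0],S,o,[0]*7)[1].inv()*R.from_quat(d[2])).as_rotvec() for d in D])
    f=min((least_squares(res,[a,b]) for a in(0,3.1) for b in(0,1.57,3.1,-1.57)),key=lambda f:f.cost); best.append((f.cost,S,f.x))
  best.sort(key=lambda b:b[0])
  for b in best[:3]: print(b)
  S,x=best[0][1:]; o=[x[0],0,0,0,0,0,x[1]]
  def rp(L): return np.concatenate([(fk(d[0],S,o,np.append(L,[0]*3))[0]-d[1])*1000 for d in D])
  g=least_squares(rp,[.35,.4,.4,.25]); print(g.x,g.cost,np.round(g.fun,1))
  json.dump([S,list(o),list(g.x)+[0,0,0]],open('kin.json','w'))
E
python3 fit.py
```

```text
(np.float64(3.52489112819916e-06), [-1, 1, -1, 1, -1, 1, -1], array([0.04532298, 1.61610795]))
(np.float64(0.13959312969306883), [-1, 1, -1, 1, 1, 1, -1], array([ 2.9996351, -1.6273213]))
(np.float64(0.1876868523477287), [-1, 1, 1, 1, -1, 1, -1], array([-0.24528713,  1.42011493]))
[-12.14989735   0.37158584   0.50776484 -12.41431464] 9340.95729023272 [84.3 50.1  8.3 53.6 19.2  0.3 -5.4 -2.2 -2.8 17.6 30.4 -2.8 26.1 61.4
 -3. ]
```

Call:
step_arm --pt "0.5 0 0 0 -10 0.3 -1" --pt "0.3 0 0 0 -10 0.3 -1" --pt "0 0 0 0 -10 0.3 -1" --pt "0 0 0 0 -10 0.3 -1" --pt "0 0 0 0 0 0 -1" --pt "0 0 0 0 0 0 -1"

```text
clock: 3.0
tool_pos: [0.5235, -0.359, 0.2006]
eef_rot: [0.896, -0.295, -0.315, -0.1]
contact_force: [-0.1, 0.9, 0.8]
opening: 1.004
finger_force: 0.0
```

```bash
python3 -c "from h import *;log()"; cat > fit2.py <<'E'
from fit import *
S=[-1,1,-1,1,-1,1,-1]
def res(x):
    o=[x[0],0,0,0,0,0,x[1]]; L=x[2:]; out=list((np.array(L)-[.35,.4,.4,.25,0,0,0])*.3)
    for d in D:
        p,T=fk(d[0],S,o,L); out+=list((p-d[1])*1000)+list((T.inv()*R.from_quat(d[2])).as_rotvec()*1000)
    return np.array(out)
g=least_squares(res,[.045,1.616,.35,.4,.4,.25,0,0,0]); print(g.x.round(4),g.cost,np.abs(g.fun[7:]).max())
json.dump([S,[g.x[0],0,0,0,0,0,g.x[1]],list(g.x[2:])],open('kin.json','w'))
E
python3 fit2.py
```

```text
3.0 q [ 0.512  1.165  0.15   0.739 -0.15   1.92  -1.588] p [ 0.5235 -0.359   0.2006] 
 [[ 0.627 -0.592 -0.507]
 [-0.466 -0.806  0.365]
 [-0.624  0.007 -0.781]] F [-0.1  0.9  0.8] 1.0040220710328231 0.0
[-0.0574  1.5155  0.1959  0.3959  0.2959  0.1333  0.0796 -0.1279 -0.002 ] 927.3789808484267 35.82305292871474
```

```bash
cat > fit2.py <<'E'
from fit import *
S=[-1,1,-1,1,-1,1,-1]
def res(x):
    o=x[:7]; L=x[7:]; out=list((np.array(L)-[.35,.4,.4,.25,0,0,0])*5)+list(x[1:6]*10)
    for d in D:
        p,T=fk(d[0],S,o,L); out+=list((p-d[1])*1000)+list((T.inv()*R.from_quat(d[2])).as_rotvec()*1000)
    return np.array(out)
g=min((least_squares(res,[.045,a,0,-a,0,0,1.616,.35,.4,.4,.25,0,0,0]) for a in(-.3,0,.3)),key=lambda g:g.cost)
if __name__=='__main__':
  print(g.x.round(4),g.cost,np.abs(g.fun[12:]).max(),len(D))
  json.dump([S,list(g.x[:7]),list(g.x[7:])],open('kin.json','w'))
E
python3 fit2.py; python3 - <<'E'
import json;print(*[ [round(v,3) for v in json.loads(l)[0]+json.loads(l)[1]] for l in open('log.txt')],sep='\n')
E
```

```text
[-0.0563  0.0051 -0.0033 -0.0392 -0.0097  0.0345  1.5207  0.5033  0.6408
  0.3971  0.4695 -0.0561  0.1181 -0.0191] 571.6798070514507 22.1156364328245 6
[1.049, 0.688, 0.099, 1.575, -0.082, 0.883, -1.011, 0.239, -0.577, 0.228]
[0.443, 0.728, 0.134, 1.598, -0.128, 0.825, -1.543, 0.522, -0.348, 0.2]
[0.446, 0.727, 0.138, 1.599, -0.127, 0.825, -1.543, 0.519, -0.351, 0.2]
[0.451, 0.725, 0.142, 1.601, -0.126, 0.825, -1.543, 0.516, -0.355, 0.201]
[0.512, 1.165, 0.15, 0.739, -0.15, 1.92, -1.588, 0.524, -0.359, 0.201]
```

```bash
cat > kin.py <<'E'
from h import *
from scipy.optimize import least_squares
AX=[np.array([0,0,1.]) if i%2==0 else np.array([0,1.,0]) for i in range(7)]
S=np.array([-1,1,-1,1,-1,1,-1])
L0=np.zeros((8,3)); L0[0,2]=.35; L0[2,2]=.4; L0[4,2]=.4; L0[7,2]=.25
def fk(q,x):
    o=x[:7]; L=x[7:].reshape(8,3); T=R.identity(); p=np.zeros(3)
    for i in range(7):
        p=p+T.apply(L[i]); T=T*R.from_rotvec(AX[i]*(S[i]*q[i]+o[i]))
    return p+T.apply(L[7]),T
def load():
    D=[json.loads(l) for l in open('log.txt')]
    return [[[1.212,.689,-.195,1.565,.157,.902,-.215],[.23897,-.57688,.2285],[.98077,.19517,-.0002,-.0008]]]+D
def fit():
    D=load(); x0=np.concatenate([[.045,0,0,0,0,0,1.616],L0.ravel()])
    def res(x):
        out=list((x-x0)[7:]*8)+list(x[1:6]*30)
        for d in D:
            p,T=fk(d[0],x); out+=list((p-d[1])*700)+list((T.inv()*R.from_quat(d[2])).as_rotvec()*500)
        return np.array(out)
    g=least_squares(res,x0); e=g.fun[29:].reshape(-1,6); return g.x,np.abs(e[:,:3]).max()/.7,np.abs(e[:,3:]).max()*2
if __name__=='__main__':
    x,a,b=fit(); print('mm',a,'mrad',b); print(x[:7].round(3)); print(x[7:].reshape(8,3).round(3)); np.save('x.npy',x)
E
python3 kin.py
```

```text
mm 0.1504257522191299 mrad 1.7359473817362125
[ 1.00e-03 -2.00e-03 -2.00e-03  2.00e-03  1.00e-03  1.00e-03  1.57e+00]
[[-0.007 -0.006  0.355]
 [-0.005  0.003  0.005]
 [ 0.03   0.003  0.43 ]
 [ 0.014 -0.015  0.03 ]
 [-0.021 -0.015  0.377]
 [-0.003 -0.012 -0.023]
 [-0.027 -0.012  0.002]
 [-0.001 -0.019  0.252]]
```

```bash
cat >> kin.py <<'E'
LO=np.array([-3.01,-.46,-1.47,.13,-1,.04,-2.66]);HI=np.array([3.01,2.08,1.51,2.56,4.14,2.09,2.66])
JAR=np.array([.4433,.304])
def tool(psi,ang):
    c,s=np.cos(psi),np.sin(psi); B=np.array([[c,s,0],[s,-c,0],[0,0,-1.]])
    return R.from_matrix(B)*R.from_rotvec([0,ang,0])
def tcp(psi,tau,lip):  # lip = world point of pouring lip
    mx=np.array([np.cos(psi),np.sin(psi),0]);z=np.array([0,0,1.])
    mz=-np.sin(tau)*mx+np.cos(tau)*z; m_x=np.cos(tau)*mx+np.sin(tau)*z
    return lip-.024*mz+.108*m_x
def ik(x,p,T,q0,w=1e-3):
    def res(q):
        a,b=fk(q,x); return np.concatenate([(a-p)*10,(b.inv()*T).as_rotvec()*3,w*(q-q0)])
    g=least_squares(res,np.clip(q0,LO+.02,HI-.02),bounds=(LO+.01,HI-.01),max_nfev=60); return g.x,np.linalg.norm(g.fun[:6])
E
cat > pl.py <<'E'
from kin import *
x=np.load('x.npy'); rng=np.random.default_rng(0)
for phi in (38,0):
  for psi in range(-180,180,30):
    P=np.radians(psi); tau=np.radians(110)
    lip=np.array([*JAR,.12])+.02*np.array([np.cos(P),np.sin(P),0]); out=[]
    for k in range(12):
        q,e=ik(x,tcp(P,tau,lip),tool(P,tau-np.radians(phi)),rng.uniform(LO,HI))
        if e<.03: out.append((np.min(np.minimum(q-LO,HI-q)),q))
    if out:
        b=max(out,key=lambda o:o[0]); print(phi,psi,len(out),round(b[0],2),b[1].round(2))
    else: print(phi,psi,'none')
E
time python3 pl.py
```

```text
38 -180 6 0.02 [-0.12  1.31 -1.03  0.95 -0.01  2.07  0.5 ]
38 -150 none
38 -120 none
38 -90 4 0.19 [-0.97  1.03 -0.    1.35  0.61  1.9   2.  ]
38 -60 8 0.5 [-1.32  0.94  0.39  1.76  0.76  1.32  2.16]
38 -30 7 0.43 [-1.65  1.01  0.84  2.13  1.17  0.63  1.99]
38 0 7 0.22 [-1.64  1.03  0.99  2.34  2.55  0.62  0.93]
38 30 2 0.09 [-1.35  1.01  0.97  2.47  3.25  1.28  0.76]
38 60 6 0.26 [ 0.42  0.97 -0.98  2.3   3.59  0.68  2.2 ]
38 90 3 0.16 [ 0.58  1.18 -1.3   2.06 -0.73  0.2   0.55]
38 120 7 0.45 [ 0.31  1.06 -0.96  1.7  -0.55  0.96  0.51]
38 150 8 0.55 [ 0.08  1.16 -0.88  1.31 -0.31  1.54  0.49]
0 -180 none
0 -150 none
0 -120 none
0 -90 4 0.01 [-1.27  1.48  0.66  1.17  0.58  2.08  2.45]
0 -60 5 0.35 [-1.37  1.29  0.46  1.62  0.93  1.74  2.06]
0 -30 7 0.57 [-1.64  1.37  0.73  1.99  1.22  1.21  1.7 ]
0 0 7 0.32 [-1.82  1.68  1.05  2.24  1.82  0.84  0.88]
0 30 4 0.19 [-1.56  1.7   0.97  2.37  2.24  1.57  0.32]
0 60 7 0.07 [-1.34  2.01  1.23  2.25  2.2   1.98 -0.2 ]
0 90 3 0.12 [ 0.67  1.7  -1.35  1.91 -0.86  0.59  1.03]
0 120 6 0.26 [ 0.43  1.56 -1.21  1.55 -0.59  1.19  0.58]
0 150 5 0.25 [ 0.1   1.5  -0.99  1.13 -0.61  1.84  0.43]
real	0m7.727s
user	0m8.282s
sys	0m0.032s
```

```bash
cat > sim.py <<'E'
from kin import *
x=np.load('x.npy')
def track(q,way,n=25,phi=38,verbose=True):
    # way: (psi deg, tau deg, tcp pos)
    prev=way[0]; 
    for wp in way[1:]:
        worst=9;em=0
        for k in range(1,n+1):
            f=k/n; psi=prev[0]+(wp[0]-prev[0])*f; tau=prev[1]+(wp[1]-prev[1])*f; p=np.array(prev[2])*(1-f)+np.array(wp[2])*f
            q,e=ik(x,p,tool(np.radians(psi),np.radians(tau-phi)),q,w=.02); em=max(em,e); worst=min(worst,np.min(np.minimum(q-LO,HI-q)))
        print(wp[0],wp[1],np.round(wp[2],3),'err',round(em,3),'margin',round(worst,2),q.round(2)); prev=wp
    return q
if __name__=='__main__':
  st=r.get_state()
  def L(psi,tau,h,back=.02):
    P=np.radians(psi); return tcp(P,np.radians(tau),np.array([*JAR,h])+back*np.array([np.cos(P),np.sin(P),0]))
  for phi in(38,25):
   for pe in (90,110,130,150):
    print('phi',phi,'psi',pe)
    q=track(np.array(st['q']),[(-36.5,0,st['tool_pos']),(-36.5,0,[.522,-.36,.068]),(-36.5,0,[.5,-.3,.22]),(40,0,[.5,-.05,.22]),(pe,0,[.42,.2,.25]),(pe,0,L(pe,0,.25,.0)),(pe,60,L(pe,60,.17)),(pe,90,L(pe,90,.13)),(pe,115,L(pe,115,.12))],phi=phi)
E
python3 sim.py
```

```text
phi 38 psi 90
-36.5 0 [ 0.522 -0.36   0.068] err 0.0 margin 0.2 [ 0.52  1.33  0.14  0.75 -0.16  1.73 -1.58]
-36.5 0 [ 0.5  -0.3   0.22] err 0.0 margin 0.35 [ 0.43  0.98  0.17  1.09 -0.18  1.74 -1.6 ]
40 0 [ 0.5  -0.05  0.22] err 0.0 margin 0.36 [-0.12  0.77 -0.02  1.58  0.35  1.39 -1.19]
90 0 [0.42 0.2  0.25] err 0.0 margin 0.71 [-0.58  0.62 -0.25  1.82  0.6   1.32 -1.15]
90 0 [0.443 0.412 0.226] err 0.0 margin 0.41 [-0.81  0.96 -0.28  1.14  0.54  1.68 -1.16]
90 60 [0.443 0.399 0.252] err 0.0 margin 0.45 [-0.2   0.62 -0.68  1.84  0.18  0.53 -0.88]
90 90 [0.443 0.348 0.238] err 0.0 margin 0.09 [ 0.37  0.92 -1.18  2.08  0.11  0.13 -0.51]
90 115 [0.443 0.3   0.228] err 0.0 margin 0.03 [ 0.69  1.43 -1.44  2.12  0.24  0.15 -0.26]
phi 38 psi 110
-36.5 0 [ 0.522 -0.36   0.068] err 0.0 margin 0.2 [ 0.52  1.33  0.14  0.75 -0.16  1.73 -1.58]
-36.5 0 [ 0.5  -0.3   0.22] err 0.0 margin 0.35 [ 0.43  0.98  0.17  1.09 -0.18  1.74 -1.6 ]
40 0 [ 0.5  -0.05  0.22] err 0.0 margin 0.36 [-0.12  0.77 -0.02  1.58  0.35  1.39 -1.19]
110 0 [0.42 0.2  0.25] err 0.0 margin 0.6 [-0.6   0.56 -0.29  1.96  0.79  1
[... 4117 characters left out ...]
.068] err 0.0 margin 0.57 [ 0.48  1.16  0.17  1.1  -0.19  1.34 -1.54]
-36.5 0 [ 0.5  -0.3   0.22] err 0.0 margin 0.67 [ 0.39  0.85  0.21  1.33 -0.19  1.42 -1.58]
40 0 [ 0.5  -0.05  0.22] err 0.0 margin 0.68 [-0.08  0.66 -0.01  1.72  0.28  1.14 -1.13]
150 0 [0.42 0.2  0.25] err 0.0 margin 0.34 [-0.45  0.39 -0.35  2.22  0.99  0.68 -0.55]
150 0 [0.35  0.358 0.226] err 0.0 margin 0.34 [-0.74  0.54 -0.43  2.03  0.9   0.89 -0.76]
150 60 [0.361 0.351 0.252] err 0.0 margin 0.48 [ 0.01  0.79 -0.99  1.75  0.04  1.02  0.16]
150 90 [0.405 0.326 0.238] err 0.0 margin 0.4 [ 0.15  1.13 -1.07  1.46 -0.14  1.36  0.34]
150 115 [0.447 0.302 0.228] err 0.0 margin 0.36 [ 0.16  1.41 -1.11  1.17 -0.3   1.7   0.35]
```

Call:
step_arm --pt "1.65 0 2.08 0 0 0 -1" --pt "1.65 0 2.08 0 0 0 -1" --pt "1.65 0 2.08 0 0 0 -1" --pt "1.65 0.1 2.08 0 0 0 -1" --pt "1.0 0 1.3 0 0 0 -1" --pt "0 0 0 0 0 0 -1" --pt "0 0 0 0 0 0 -1"

```text
clock: 3.88
tool_pos: [0.5225, -0.3594, 0.0781]
eef_rot: [0.896, -0.294, -0.316, -0.1]
contact_force: [-0.0, -0.2, 0.8]
opening: 1.001
finger_force: 0.0
```

```bash
python3 -c "
from h import *
st,M=log(); w=snap('wrist','w3.png'); print(d2t(M,np.array([.522,-.3605,.068])-st['tool_pos']))"
```

```text
3.88 q [ 0.513  1.291  0.139  0.79  -0.151  1.745 -1.579] p [ 0.5225 -0.3594  0.0781] 
 [[ 0.627 -0.59  -0.508]
 [-0.464 -0.807  0.365]
 [-0.626  0.007 -0.78 ]] F [-0.  -0.2  0.8] 1.00104570642095 0.0
[0.65105599 0.11812187 0.77308489]
```

View pics/w3.png

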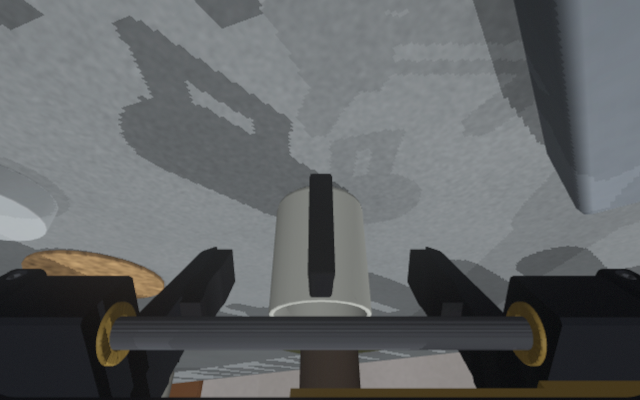

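The handle bar (columns 309–333, rows 175–293) stands centred between the fingers (inner edges at 234 and 410), so the alignment is good.

```bash
python3 -c "
from h import *
w=snap('wrist'); y=np.radians(-36.3); u=np.array([np.cos(y),np.sin(y),0]); c=np.array([.464,-.3177,0])
for k,z in((.078,.024),(.078,.09),(.066,.09),(.036,.09)): print(k,z,proj(w,c+k*u+[0,0,z]))
print(w['pixels'][168:300:3,320].sum(1))"
```

```text
0.078 0.024 (np.float64(319.07964594044574), np.float64(171.1612537511927))
0.078 0.09 (np.float64(319.5827950927913), np.float64(273.3218681558767))
0.066 0.09 (np.float64(319.62608750580233), np.float64(281.9460570911258))
0.036 0.09 (np.float64(319.71504012075485), np.float64(299.6661171264913))
[419 411 145 106 106 109 108 108 104 107 107 105 108 106 107 106 104 102
 108 103 104 102 107 108 103 102 104 104 101 102 103 104 104 106 105 110
 120 116 115 115 114 114 116 304]
```

Call:
step_arm --pt "0.65 0.1 0.77 0 0 0 -1" --pt "0 0 0 0 0 0 -1" --pt "0 0 0 0 0 0 -1"

```text
clock: 4.35
tool_pos: [0.5215, -0.3599, 0.0669]
eef_rot: [0.896, -0.294, -0.317, -0.1]
contact_force: [0.0, -0.8, -0.3]
opening: 1.002
finger_force: 0.0
```

Call:
step_arm --pt "0 0 0 0 0 0 1" --pt "0 0 0 0 0 0 1" --pt "0 0 0 0 0 0 1" --pt "0 0 0 0 0 0 1" --pt "0 0 0 0 0 0 1" --pt "0 0 0 0 0 0 1" --pt "0 0 0 0 0 0 1" --pt "0 0 0 0 0 0 1" --force 50

```text
clock: 5.35
tool_pos: [0.5216, -0.3599, 0.0671]
eef_rot: [0.896, -0.294, -0.317, -0.1]
contact_force: [0.5, -0.1, -0.3]
opening: 0.13
finger_force: 50.0
```

```bash
python3 -c "
from h import *
st,M=log(); print(d2t(M,[0,0,.01]))"
```

```text
5.35 q [ 0.515  1.305  0.138  0.788 -0.151  1.734 -1.578] p [ 0.5216 -0.3599  0.0671] 
 [[ 0.626 -0.59  -0.509]
 [-0.463 -0.807  0.366]
 [-0.627  0.006 -0.779]] F [ 0.5 -0.1 -0.3] 0.1302629412239125 50.019673735660035
[-0.62710775  0.00640991 -0.77890614]
```

Call:
step_arm --pt "-0.3 0 -0.4 0 0 0 1" --pt "-0.6 0 -0.8 0 0 0 1" --pt "-1.25 0 -1.56 0 0 0 1" --pt "-1.25 0 -1.56 0 0 0 1" --pt "-1.9 0 -2.34 0 0 0 1" --pt "-1.9 0 -2.34 0 0 0 1" --pt "-1.9 0 -2.34 0 0 0 1" --pt "-0.6 0 -0.8 0 0 0 1"

```text
clock: 6.35
tool_pos: [0.5235, -0.3601, 0.2257]
eef_rot: [0.897, -0.294, -0.315, -0.1]
contact_force: [0.2, -1.1, -2.8]
opening: 0.13
finger_force: 50.0
```

```bash
python3 -c "
from h import *
st,M=log(); w=snap('wrist'); s=snap('side'); a=w['pixels'][120:360,160:480]; b=s['pixels'][180:400,220:540]
a=cv2.resize(a,(400,300)); b=cv2.resize(b,(400,300)); cv2.imwrite('pics/lift.png',np.hstack([a,b])[:,:,::-1])"; python3 kin.py
```

```text
6.35 q [ 0.513  1.145  0.152  0.712 -0.149  1.965 -1.588] p [ 0.5235 -0.3601  0.2257] 
 [[ 0.629 -0.59  -0.506]
 [-0.465 -0.807  0.364]
 [-0.623  0.006 -0.782]] F [ 0.2 -1.1 -2.8] 0.1303345071134833 49.99366592808656
mm 0.2828416908763898 mrad 2.0593001276238723
[ 1.00e-03 -2.00e-03 -1.00e-03  2.00e-03  1.00e-03  0.00e+00  1.57e+00]
[[-0.007 -0.003  0.345]
 [-0.006 -0.    -0.005]
 [ 0.001 -0.     0.474]
 [ 0.012 -0.016  0.074]
 [-0.004 -0.016  0.374]
 [-0.009 -0.007 -0.026]
 [-0.002 -0.007  0.034]
 [ 0.002 -0.009  0.284]]
```

View pics/lift.png

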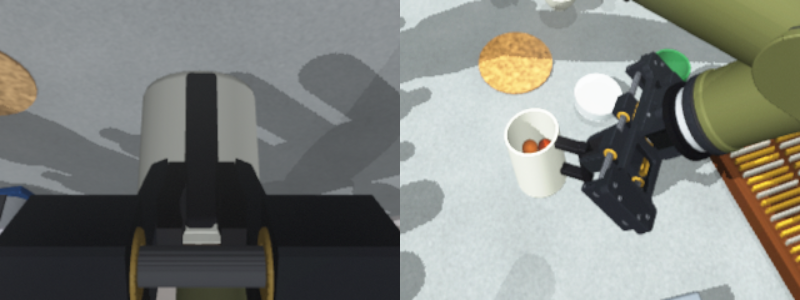

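Both views show the mug lifted, level, with the balls inside, held firmly by the handle bar. Next I work out the carry rows.

```bash
cat > plan.py <<'E'
from sim import *
def Lp(psi,tau,h,back=.025):
    P=np.radians(psi); return tcp(P,np.radians(tau),np.array([*JAR,h])+back*np.array([np.cos(P),np.sin(P),0]))
def rows(p0,T0,way,phi):
    # way: (psi,tau,pos,n)
    out=[];p,T=np.array(p0),T0;psi0,tau0,pp=way[0][:3]; pp=np.array(pp)
    for psi,tau,pos,n in way[1:]:
        for k in range(1,n+1):
            f=k/n; a=psi0+(psi-psi0)*f; b=tau0+(tau-tau0)*f; P=pp+(np.array(pos)-pp)*f
            Tn=tool(np.radians(a),np.radians(b-phi)); d=T.inv().apply(P-p)*100; w=np.degrees((T.inv()*Tn).as_rotvec())
            out.append(np.concatenate([d,w])); p,T=P,Tn
        psi0,tau0,pp=psi,tau,np.array(pos)
    return out
E
python3 - <<'E'
from plan import *
st=r.get_state(); p=st['tool_pos']
W=[(-36.2,0,p),(40,0,[.5,-.05,.24]),(125,0,[.41,.22,.25]),(125,0,Lp(125,0,.25,.0)),(125,60,Lp(125,60,.14)),(125,75,Lp(125,75,.125)),(125,90,Lp(125,90,.118)),(125,112,Lp(125,112,.118))]
track(np.array(st['q']),W,phi=38.6)
N=[12,12,8]
for o in rows(p,R.from_quat(st['eef_rot']),[W[0]]+[w+(n,) for w,n in zip(W[1:4],N)],38.6): print(o.round(1).tolist())
E
```

```text
40 0 [ 0.5  -0.05  0.24] err 0.0 margin 0.16 [-0.14  0.8  -0.05  1.5   0.35  1.46 -1.21]
125 0 [0.41 0.22 0.25] err 0.0 margin 0.53 [-0.72  0.59 -0.36  2.03  0.91  1.13 -1.1 ]
125 0 [0.381 0.392 0.226] err 0.0 margin 0.54 [-0.93  0.79 -0.4   1.65  0.81  1.36 -1.1 ]
125 60 [0.386 0.386 0.222] err 0.0 margin 0.54 [-0.09  0.75 -0.93  1.85  0.33  0.72 -0.46]
125 75 [0.4   0.366 0.223] err 0.0 margin 0.36 [ 0.15  0.9  -1.11  1.84  0.22  0.72 -0.26]
125 90 [0.415 0.344 0.226] err 0.0 margin 0.23 [ 0.32  1.1  -1.24  1.79  0.15  0.79 -0.1 ]
125 112 [0.439 0.31  0.227] err 0.0 margin 0.1 [ 0.46  1.4  -1.37  1.67  0.05  0.97  0.07]
[-1.4, -2.0, 0.9, -3.7, 0.1, -5.2]
[-1.2, -2.1, 0.8, -4.0, -0.0, -5.0]
[-1.0, -2.3, 0.6, -4.0, 0.0, -5.0]
[-0.8, -2.4, 0.5, -4.0, -0.0, -5.0]
[-0.6, -2.5, 0.3, -4.0, 0.0, -5.0]
[-0.4, -2.6, 0.1, -4.0, 0.0, -5.0]
[-0.2, -2.6, -0.0, -4.0, 0.0, -5.0]
[0.1, -2.6, -0.2, -4.0, 0.0, -5.0]
[0.3, -2.5, -0.4, -4.0, 0.0, -5.0]
[0.5, -2.5, -0.6, -4.0, -0.0, -5.0]
[0.7, -2.4, -0.7, -4.0, -0.0, -5.0]
[0.9, -2.3, -0.9, -4.0, 0.0, -5.0]
[0.6, -2.2, -0.6, -4.4, 0.0, -5.5]
[0.8, -2.1, -0.8, -4.4, 0.0, -5.5]
[1.0, -1.9, -0.9, -4.4, -0.0, -5.5]
[1.2, -1.7, -1.1, -4.4, 0.0, -5.5]
[1.4, -1.5, -1.2, -4.4, 0.0, -5.5]
[1.5, -1.3, -1.3, -4.4, 0.0, -5.5]
[1.6, -1.0, -1.4, -4.4, -0.0, -5.5]
[1.7, -0.8, -1.5, -4.4, -0.0, -5.5]
[1.8, -0.5, -1.5, -4.4, 0.0, -5.5]
[1.8, -0.2, -1.5, -4.4, 0.0, -5.5]
[1.8, 0.1, -1.5, -4.4, -0.0, -5.5]
[1.8, 0.4, -1.5, -4.4, -0.0, -5.5]
[1.7, 0.9, -1.0, 0.0, 0.0, 0.0]
[1.7, 0.9, -1.0, 0.0, 0.0, 0.0]
[1.7, 0.9, -1.0, 0.0, 0.0, 0.0]
[1.7, 0.9, -1.0, 0.0, 0.0, 0.0]
[1.7, 0.9, -1.0, 0.0, 0.0, 0.0]
[1.7, 0.9, -1.0, 0.0, 0.0, 0.0]
[1.7, 0.9, -1.0, 0.0, 0.0, 0.0]
[1.7, 0.9, -1.0, 0.0, 0.0, 0.0]
```

Call:
step_arm --pt "-0.7 -1.0 0.4 -2 0 -2.5 1" --pt "-1.2 -2.1 0.8 -4 0 -5 1" --pt "-1.0 -2.3 0.6 -4 0 -5 1" --pt "-0.8 -2.4 0.5 -4 0 -5 1" --pt "-0.6 -2.5 0.3 -4 0 -5 1" --pt "-0.4 -2.6 0.1 -4 0 -5 1" --pt "-0.2 -2.6 0 -4 0 -5 1" --pt "0.1 -2.6 -0.2 -4 0 -5 1"

```text
clock: 7.45
tool_pos: [0.5181, -0.1642, 0.2312]
eef_rot: [0.937, 0.099, -0.333, 0.035]
contact_force: [0.3, 0.2, -2.5]
opening: 0.129
finger_force: 50.0
```

Call:
step_arm --pt "0.3 -2.5 -0.4 -4 0 -5 1" --pt "0.5 -2.5 -0.6 -4 0 -5 1" --pt "0.7 -2.4 -0.7 -4 0 -5 1" --pt "0.9 -2.3 -0.9 -4 0 -5 1" --pt "0.6 -2.2 -0.6 -4.4 0 -5.5 1" --pt "0.8 -2.1 -0.8 -4.4 0 -5.5 1" --pt "1.0 -1.9 -0.9 -4.4 0 -5.5 1" --pt "1.2 -1.7 -1.1 -4.4 0 -5.5 1"

```text
clock: 8.45
tool_pos: [0.4889, 0.0298, 0.2402]
eef_rot: [0.79, 0.514, -0.282, 0.179]
contact_force: [0.4, -0.0, -3.0]
opening: 0.132
finger_force: 50.0
```

Call:
step_arm --pt "1.4 -1.5 -1.2 -4.4 0 -5.5 1" --pt "1.5 -1.3 -1.3 -4.4 0 -5.5 1" --pt "1.6 -1.0 -1.4 -4.4 0 -5.5 1" --pt "1.7 -0.8 -1.5 -4.4 0 -5.5 1" --pt "1.8 -0.5 -1.5 -4.4 0 -5.5 1" --pt "1.8 -0.2 -1.5 -4.4 0 -5.5 1" --pt "1.0 0.1 -0.8 -4.4 0 -5.5 1" --pt "0 0 0 -2 0 -2.5 1"

```text
clock: 9.45
tool_pos: [0.4474, 0.1794, 0.2445]
eef_rot: [0.482, 0.811, -0.173, 0.282]
contact_force: [0.5, 0.0, -2.3]
opening: 0.124
finger_force: 50.0
```

```bash
python3 -c "
from h import *
log()"; python3 kin.py|head -1;  cat > go.py <<'E'
from plan import *
import sys
st,M=log(); T=R.from_quat(st['eef_rot']); my=-M[:,1]; psi=np.degrees(np.arctan2(-my[0],my[1])); print('psi',psi,'tilt y_z',my[2])
W=[(psi,0,st['tool_pos'])]+eval(sys.argv[1]); 
track(np.array(st['q']),[w[:3] for w in W],phi=38.6)
for o in rows(st['tool_pos'],T,W,38.6): print(o.round(1).tolist())
E
python3 go.py "[(125,0,Lp(125,0,.25,0),5),(125,60,Lp(125,60,.14),10)]"
```

```text
9.45 q [-0.681  0.638 -0.347  1.976  0.871  1.156 -1.117] p [0.4474 0.1794 0.2445] 
 [[-0.377  0.88   0.29 ]
 [ 0.685  0.476 -0.552]
 [-0.624 -0.009 -0.782]] F [ 0.5  0.  -2.3] 0.12418337336295104 49.9971098631795
mm 0.05494632735872363 mrad 2.2156499737965447
9.45 q [-0.681  0.638 -0.347  1.976  0.871  1.156 -1.117] p [0.4474 0.1794 0.2445] 
 [[-0.377  0.88   0.29 ]
 [ 0.685  0.476 -0.552]
 [-0.624 -0.009 -0.782]] F [ 0.5  0.  -2.3] 0.12418337336295104 49.9971098631795
psi 118.40459449075922 tilt y_z 0.009216014936521744
125 0 [0.381 0.392 0.226] err 0.0 margin 0.59 [-0.99  0.8  -0.41  1.64  0.78  1.38 -1.15]
125 60 [0.386 0.386 0.222] err 0.0 margin 0.52 [-0.1   0.77 -0.95  1.84  0.37  0.72 -0.51]
[3.6, 0.9, -2.4, -1.2, -0.0, -0.7]
[3.6, 1.0, -2.4, -0.8, 0.0, -1.0]
[3.6, 1.1, -2.4, -0.8, -0.0, -1.0]
[3.6, 1.2, -2.4, -0.8, 0.0, -1.0]
[3.6, 1.3, -2.4, -0.8, -0.0, -1.0]
[-0.0, 0.0, 0.1, 0.0, 6.0, 0.0]
[-0.0, 0.0, 0.1, -0.0, 6.0, 0.0]
[-0.1, -0.0, 0.1, 0.0, 6.0, 0.0]
[-0.1, 0.0, 0.1, 0.0, 6.0, 0.0]
[-0.1, -0.0, 0.1, -0.0, 6.0, -0.0]
[-0.1, 0.0, 0.1, 0.0, 6.0, -0.0]
[-0.1, 0.0, 0.0, 0.0, 6.0, 0.0]
[-0.1, -0.0, 0.0, 0.0, 6.0, -0.0]
[-0.1, 0.0, 0.0, 0.0, 6.0, 0.0]
[-0.1, 0.0, 0.0, 0.0, 6.0, -0.0]
```

Call:
step_arm --pt "1.8 0.5 -1.6 -0.9 0 -0.9 1" --pt "3.3 0.9 -2.8 -0.8 0 -1 1" --pt "3.3 1.0 -2.8 -0.8 0 -1 1" --pt "3.3 1.1 -2.8 -0.8 0 -1 1" --pt "3.3 1.2 -2.8 -0.8 0 -1 1" --pt "1.7 0.7 -1.3 0 0 0 1" --pt "0 0 0 0 0 0 1" --pt "0 0 0 0 0 0 1"

```text
clock: 10.45
tool_pos: [0.3818, 0.392, 0.2508]
eef_rot: [0.439, 0.835, -0.157, 0.292]
contact_force: [-0.2, -0.0, -2.5]
opening: 0.132
finger_force: 50.0
```

```bash
python3 - <<'E'
from h import *
t=snap('top'); s=snap('side'); a=t['pixels'][120:270,140:340]; b=s['pixels'][60:210,180:380]
cv2.imwrite('pics/pre.png',np.vstack([cv2.resize(a,(400,300)),cv2.resize(b,(400,300))])[:,:,::-1])
E
python3 go.py "[(125,0,Lp(125,0,.274,0),2),(125,40,Lp(125,0,.274,0),8)]"
```

```text
10.55 q [-0.985  0.771 -0.406  1.611  0.755  1.428 -1.111] p [0.382  0.3918 0.251 ] 
 [[-0.443  0.825  0.35 ]
 [ 0.642  0.565 -0.519]
 [-0.626 -0.005 -0.78 ]] F [-0.7 -0.1 -2.3] 0.13278218319546414 49.9935259317499
psi 124.39142945395358 tilt y_z 0.0051245170322046785
125 0 [0.381 0.392 0.25 ] err 0.0 margin 0.67 [-0.99  0.77 -0.41  1.62  0.76  1.42 -1.11]
125 40 [0.381 0.392 0.25 ] err 0.0 margin 0.69 [-0.45  0.63 -0.7   1.76  0.47  0.92 -0.73]
[0.1, -0.0, 0.0, -0.4, 0.1, -0.1]
[0.1, -0.0, 0.0, -0.2, -0.0, -0.2]
[0.0, 0.0, 0.0, 0.0, 5.0, 0.0]
[0.0, 0.0, 0.0, 0.0, 5.0, 0.0]
[0.0, 0.0, 0.0, 0.0, 5.0, -0.0]
[0.0, 0.0, 0.0, 0.0, 5.0, 0.0]
[0.0, 0.0, 0.0, 0.0, 5.0, -0.0]
[0.0, 0.0, 0.0, -0.0, 5.0, 0.0]
[0.0, 0.0, 0.0, 0.0, 5.0, 0.0]
[0.0, 0.0, 0.0, 0.0, 5.0, -0.0]
```

View pics/pre.png

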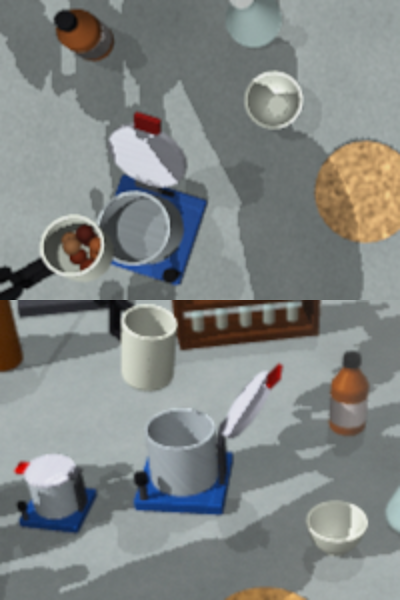

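The views show the mug hovering, upright with its balls, just to the left of and above the jar. The jar is clear and the lid still leans open.

Call:
step_arm --pt "0 0 0 -0.6 2.5 -0.3 1" --pt "0 0 0 0 5 0 1" --pt "0 0 0 0 5 0 1" --pt "0 0 0 0 5 0 1" --pt "0 0 0 0 5 0 1" --pt "0 0 0 0 5 0 1" --pt "0 0 0 0 5 0 1" --pt "0 0 0 0 5 0 1"

```text
clock: 11.55
tool_pos: [0.3819, 0.3912, 0.251]
eef_rot: [0.462, 0.887, -0.005, 0.009]
contact_force: [-0.1, 0.6, -2.2]
opening: 0.132
finger_force: 50.0
```

```bash
sed -i "s/W=\[(psi,0,/tau=np.degrees(np.arctan2(M[:,2]@[np.cos(np.radians(psi)),np.sin(np.radians(psi)),0],-M[2,2]))+38.6; print('tau',tau); W=[(psi,tau,/" go.py; python3 kin.py|head -1
python3 go.py "[(125,60,Lp(125,60,.14),5),(125,75,Lp(125,75,.125),5),(125,90,Lp(125,90,.118),6),(125,112,Lp(125,112,.118),8)]"
```

```text
mm 0.19712159040560784 mrad 2.2878755793464114
11.55 q [-0.489  0.626 -0.678  1.758  0.494  0.942 -0.767] p [0.3819 0.3912 0.251 ] 
 [[-0.574  0.819  0.011]
 [ 0.819  0.574 -0.016]
 [-0.02  -0.    -1.   ]] F [-0.1  0.6 -2.2] 0.1322630085746701 49.98735990724526
psi 125.01322077262006 tilt y_z 0.00033684367966102524
tau 37.4699402794016
125 60 [0.386 0.386 0.222] err 0.0 margin 0.56 [-0.12  0.76 -0.91  1.84  0.33  0.71 -0.48]
125 75 [0.4   0.366 0.223] err 0.0 margin 0.37 [ 0.12  0.92 -1.1   1.83  0.24  0.71 -0.28]
125 90 [0.415 0.344 0.226] err 0.0 margin 0.23 [ 0.3   1.12 -1.24  1.78  0.17  0.78 -0.12]
125 112 [0.439 0.31  0.227] err 0.0 margin 0.11 [ 0.44  1.43 -1.36  1.65  0.08  0.97  0.07]
[-0.1, 0.0, 0.6, -0.0, 4.5, 0.0]
[-0.2, 0.0, 0.6, -0.0, 4.5, 0.0]
[-0.2, 0.0, 0.6, -0.0, 4.5, 0.0]
[-0.3, 0.0, 0.5, -0.0, 4.5, 0.0]
[-0.3, 0.0, 0.5, -0.0, 4.5, 0.0]
[-0.4, -0.0, -0.2, 0.0, 3.0, 0.0]
[-0.4, 0.0, -0.2, 0.0, 3.0, -0.0]
[-0.4, -0.0, -0.2, 0.0, 3.0, -0.0]
[-0.4, 0.0, -0.3, 0.0, 3.0, 0.0]
[-0.4, -0.0, -0.3, -0.0, 3.0, -0.0]
[-0.3, -0.0, -0.3, 0.0, 2.5, 0.0]
[-0.3, -0.0, -0.3, 0.0, 2.5, -0.0]
[-0.3, 0.0, -0.3, 0.0, 2.5, -0.0]
[-0.3, 0.0, -0.3, 0.0, 2.5, -0.0]
[-0.3, -0.0, -0.4, -0.0, 2.5, 0.0]
[-0.3, -0.0, -0.4, 0.0, 2.5, -0.0]
[-0.3, -0.0, -0.4, -0.0, 2.7, 0.0]
[-0.3, 0.0, -0.4, 0.0, 2.7, -0.0]
[-0.3, -0.0, -0.4, -0.0, 2.8, -0.0]
[-0.3, -0.0, -0.5, 0.0, 2.7, -0.0]
[-0.2, -0.0, -0.5, 0.0, 2.8, 0.0]
[-0.2, -0.0, -0.5, -0.0, 2.8, 0.0]
[-0.2, 0.0, -0.5, 0.0, 2.7, 0.0]
[-0.2, -0.0, -0.5, 0.0, 2.7, 0.0]
```

Call:
step_arm --pt "-0.1 0 0.6 0 4.5 0 1" --pt "-0.2 0 0.6 0 4.5 0 1" --pt "-0.2 0 0.6 0 4.5 0 1" --pt "-0.3 0 0.5 0 4.5 0 1" --pt "-0.3 0 0.5 0 4.5 0 1" --pt "0 0 0 0 0 0 1" --pt "0 0 0 0 0 0 1"

```text
clock: 12.42
tool_pos: [0.3853, 0.3871, 0.2217]
eef_rot: [0.453, 0.872, 0.085, -0.164]
contact_force: [0.7, 0.1, -2.0]
opening: 0.13
finger_force: 50.0
```

```bash
python3 go.py "[(125,75,Lp(125,75,.125),8),(125,90,Lp(125,90,.118),8),(125,112,Lp(125,112,.118),8)]"; python3 - <<'E'
from h import *
t=snap('top'); im=t['pixels'][150:280,140:280]; cv2.imwrite('pics/tilt60.png',cv2.resize(im,(560,520))[:,:,::-1])
im=t['pixels'].astype(int); m=(im[:,:,0]-im[:,:,2]>40)&(im[:,:,0]>70); q=np.argwhere(m[205:280,150:250])[:,::-1]+[150,205]; print(len(q),q.mean(0))
print('lip exp', proj(t,[.4433-.0143,.304+.0205,.14]), proj(t,[.4433,.304,.105]))
E
```

```text
12.43 q [-0.13   0.756 -0.905  1.839  0.327  0.705 -0.479] p [0.3853 0.3871 0.2217] 
 [[-0.536  0.818 -0.208]
 [ 0.762  0.575  0.297]
 [ 0.363  0.    -0.932]] F [ 0.7  0.1 -2. ] 0.12978142707340032 49.97839580406435
psi 125.12879927369394 tilt y_z -0.0003150107083833287
tau 59.86774587660494
125 75 [0.4   0.366 0.223] err 0.0 margin 0.38 [ 0.12  0.92 -1.09  1.83  0.24  0.7  -0.27]
125 90 [0.415 0.344 0.226] err 0.0 margin 0.24 [ 0.3   1.12 -1.23  1.78  0.17  0.78 -0.11]
125 112 [0.439 0.31  0.227] err 0.0 margin 0.12 [ 0.44  1.43 -1.35  1.65  0.07  0.97  0.08]
[-0.3, -0.0, -0.1, 0.0, 1.9, 0.0]
[-0.3, -0.0, -0.1, -0.0, 1.9, 0.0]
[-0.3, -0.0, -0.1, -0.0, 1.9, 0.0]
[-0.3, -0.0, -0.2, -0.0, 1.9, 0.0]
[-0.3, -0.0, -0.2, -0.0, 1.9, 0.0]
[-0.3, -0.0, -0.2, -0.0, 1.9, 0.0]
[-0.3, -0.0, -0.2, -0.0, 1.9, 0.0]
[-0.2, -0.0, -0.2, -0.0, 1.9, 0.0]
[-0.3, -0.0, -0.2, 0.0, 1.9, 0.0]
[-0.2, 0.0, -0.2, -0.0, 1.9, 0.0]
[-0.2, -0.0, -0.2, -0.0, 1.9, 0.0]
[-0.2, -0.0, -0.3, -0.0, 1.9, -0.0]
[-0.2, -0.0, -0.3, -0.0, 1.9, 0.0]
[-0.2, -0.0, -0.3, -0.0, 1.9, -0.0]
[-0.2, 0.0, -0.3, 0.0, 1.9, 0.0]
[-0.2, -0.0, -0.3, 0.0, 1.9, -0.0]
[-0.3, -0.0, -0.4, -0.0, 2.7, 0.0]
[-0.3, 0.0, -0.4, 0.0, 2.7, -0.0]
[-0.3, -0.0, -0.4, -0.0, 2.8, -0.0]
[-0.3, -0.0, -0.5, 0.0, 2.7, -0.0]
[-0.2, -0.0, -0.5, 0.0, 2.8, 0.0]
[-0.2, -0.0, -0.5, -0.0, 2.8, 0.0]
[-0.2, 0.0, -0.5, 0.0, 2.7, 0.0]
[-0.2, -0.0, -0.5, 0.0, 2.7, 0.0]
4 [152.  270.5]
lip exp (np.float64(195.2495149125618), np.float64(239.1065369342458)) (np.float64(207.0522747198968), np.float64(233.98903394491094))
```

View pics/tilt60.png

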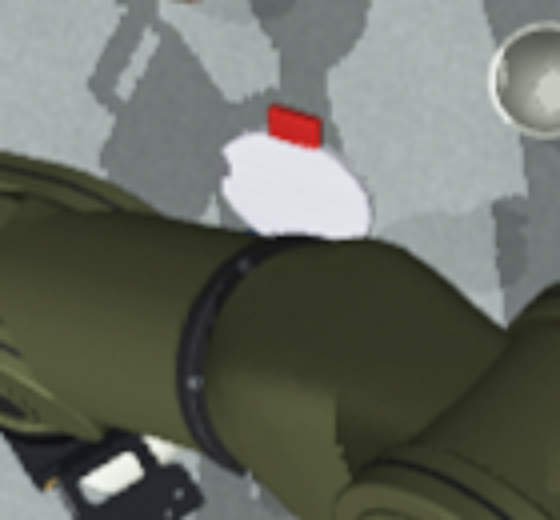

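The top view shows the arm hiding the jar and mug, with the lid still clear of the arm. I'll rely on the side camera and numeric masks from here.

Call:
step_arm --pt "-0.3 0 -0.1 0 1.9 0 1" --pt "-0.3 0 -0.1 0 1.9 0 1" --pt "-0.3 0 -0.1 0 1.9 0 1" --pt "-0.3 0 -0.2 0 1.9 0 1" --pt "-0.3 0 -0.2 0 1.9 0 1" --pt "-0.3 0 -0.2 0 1.9 0 1" --pt "-0.3 0 -0.2 0 1.9 0 1" --pt "-0.2 0 -0.2 0 1.9 0 1"

```text
clock: 13.48
tool_pos: [0.4009, 0.3654, 0.222]
eef_rot: [0.437, 0.842, 0.145, -0.279]
contact_force: [-0.0, -0.7, -3.0]
opening: 0.125
finger_force: 50.0
```

Call:
step_arm --pt "-0.3 0 -0.2 0 1.9 0 1" --pt "-0.2 0 -0.2 0 1.9 0 1" --pt "-0.2 0 -0.2 0 1.9 0 1" --pt "-0.2 0 -0.3 0 1.9 0 1" --pt "-0.2 0 -0.3 0 1.9 0 1" --pt "-0.2 0 -0.3 0 1.9 0 1" --pt "-0.2 0 -0.3 0 1.9 0 1" --pt "-0.2 0 -0.3 0 1.9 0 1"

```text
clock: 14.48
tool_pos: [0.4164, 0.3434, 0.2256]
eef_rot: [0.414, 0.798, 0.202, -0.388]
contact_force: [0.3, 0.4, -2.1]
opening: 0.132
finger_force: 50.0
```

```bash
python3 kin.py|head -1; python3 go.py "[(125,110,Lp(125,110,.12),8)]"; python3 - <<'E'
from h import *
from scipy import ndimage
for n in('side','top','wrist'):
    s=snap(n,n+'90.png'); im=s['pixels'].astype(int); m=(im[:,:,0]-im[:,:,2]>35)&(im[:,:,0]-im[:,:,1]>25)&(im[:,:,0]>60)
    l,k=ndimage.label(m); print(n,[(o[1].start,o[0].start,int((l==i+1).sum())) for i,o in enumerate(ndimage.find_objects(l)) if (l==i+1).sum()>12])
E
```

```text
mm 0.2626215090203443 mrad 2.3693817858090815
14.47 q [ 0.303  1.129 -1.232  1.776  0.164  0.786 -0.098] p [0.4164 0.3434 0.2256] 
 [[-0.355  0.818 -0.452]
 [ 0.505  0.575  0.644]
 [ 0.787  0.001 -0.617]] F [ 0.3  0.4 -2.1] 0.13245275031191728 49.97446012683213
psi 125.1088660531976 tilt y_z -0.0005629899767491398
tau 90.49243750702178
125 110 [0.437 0.313 0.23 ] err 0.0 margin 0.12 [ 0.44  1.4  -1.35  1.67  0.08  0.95  0.07]
[-0.2, -0.0, -0.4, 0.0, 2.4, 0.0]
[-0.2, -0.0, -0.4, -0.0, 2.4, 0.0]
[-0.2, -0.0, -0.4, -0.0, 2.4, 0.0]
[-0.2, -0.0, -0.4, -0.0, 2.4, 0.0]
[-0.2, -0.0, -0.4, -0.0, 2.4, 0.0]
[-0.2, -0.0, -0.4, -0.0, 2.4, 0.0]
[-0.1, -0.0, -0.4, -0.0, 2.4, 0.0]
[-0.1, -0.0, -0.5, -0.0, 2.4, 0.0]
side [(0, 0, 6862), (449, 0, 25915), (127, 33, 164), (306, 66, 22), (281, 72, 174), (313, 92, 65), (345, 94, 252), (255, 101, 23), (345, 121, 39), (187, 141, 35), (283, 204, 2078), (460, 253, 11827)]
top [(396, 44, 4663), (32, 123, 2319), (168, 125, 279), (79, 134, 342), (47, 173, 26), (207, 176, 58), (298, 201, 1413), (204, 314, 53), (24, 325, 610), (565, 340, 465), (5, 382, 192)]
wrist [(307, 5, 1358), (328, 38, 26), (328, 53, 24), (572, 77, 512), (526, 88, 354), (622, 91, 172), (557, 104, 14), (574, 112, 241), (542, 125, 1778), (616, 126, 168), (523, 177, 715), (131, 241, 289)]
```

Call:
step_arm --pt "-0.2 0 -0.4 0 2.4 0 1" --pt "-0.2 0 -0.4 0 2.4 0 1" --pt "-0.2 0 -0.4 0 2.4 0 1" --pt "-0.2 0 -0.4 0 2.4 0 1" --pt "-0.2 0 -0.4 0 2.4 0 1" --pt "-0.2 0 -0.4 0 2.4 0 1" --pt "-0.1 0 -0.4 0 2.4 0 1" --pt "-0.1 0 -0.5 0 2.4 0 1"

```text
clock: 15.62
tool_pos: [0.4369, 0.3142, 0.23]
eef_rot: [0.375, 0.722, 0.268, -0.516]
contact_force: [-0.0, 0.3, -2.9]
opening: 0.13
finger_force: 50.0
```

Call:
step_arm --pt "0 0 0 0 0 0 1" --pt "0 0 0 0 0 0 1" --pt "0 0 0 0 0 0 1" --pt "0 0 0 0 0 0 1"

```text
clock: 16.12
tool_pos: [0.4365, 0.3147, 0.2305]
eef_rot: [0.375, 0.723, 0.268, -0.515]
contact_force: [0.5, -0.2, -1.1]
opening: 0.13
finger_force: 50.0
```

```bash
python3 - <<'E'
from h import *
log(); s=snap('side'); w=snap('wrist'); a=cv2.resize(s['pixels'][50:190,180:390],(420,280)); b=cv2.resize(w['pixels'],(420,280)); cv2.imwrite('pics/t110.png',np.vstack([a,b])[:,:,::-1])
F=[]
for i in range(4): F.append(r.get_state()['contact_force'][2]); snap('side')
print(F)
E
```

```text
16.12 q [ 0.433  1.39  -1.345  1.67   0.078  0.948  0.062] p [0.4365 0.3147 0.2305] 
 [[-0.189  0.818 -0.544]
 [ 0.266  0.576  0.773]
 [ 0.945  0.001 -0.326]] F [ 0.5 -0.2 -1.1] 0.1297075271492528 49.98173072235659
[np.float64(-0.403645117810458), np.float64(-0.9250875832790652), np.float64(-1.570674240418651), np.float64(-1.2286418993565196)]
```

View pics/t110.png

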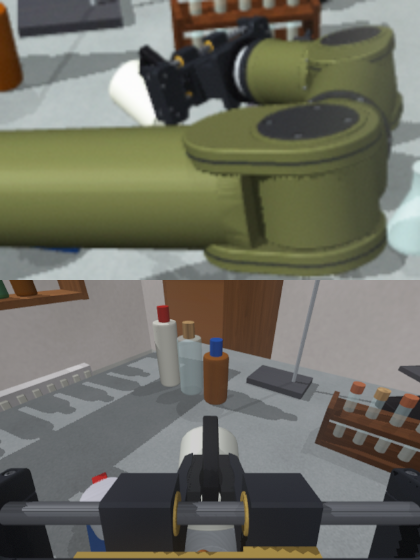

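The side view shows the mug tipped over behind the arm. In the wrist view the mug hangs mouth-down with the handle held. The vertical force fell from about −2.5 N to −1.1 N, so the mug is empty or nearly so.

```bash
python3 kin.py|head -1; python3 go.py "[(125,60,[.386,.386,.242],8),(125,0,[.375,.4,.275],8)]"
```

```text
mm 0.31449562960428334 mrad 2.3814906837838485
16.43 q [ 0.433  1.391 -1.344  1.67   0.078  0.948  0.062] p [0.4367 0.3145 0.23  ] 
 [[-0.188  0.818 -0.544]
 [ 0.266  0.575  0.773]
 [ 0.945  0.001 -0.326]] F [ 0.7 -0.7 -0.7] 0.13278360593944194 49.981657401658595
psi 125.12632848947321 tilt y_z -0.0005208949718263356
tau 109.56898566159023
125 60 [0.386 0.386 0.242] err 0.0 margin 0.13 [-0.11  0.74 -0.94  1.82  0.31  0.75 -0.48]
125 0 [0.375 0.4   0.275] err 0.0 margin 0.56 [-0.98  0.75 -0.44  1.58  0.75  1.48 -1.1 ]
[0.5, -0.0, 1.0, -0.0, -6.2, 0.0]
[0.6, -0.0, 0.9, -0.0, -6.2, 0.0]
[0.7, -0.0, 0.9, -0.0, -6.2, 0.0]
[0.8, -0.0, 0.8, -0.0, -6.2, 0.0]
[0.9, -0.0, 0.7, -0.0, -6.2, 0.0]
[0.9, -0.0, 0.6, -0.0, -6.2, 0.0]
[1.0, -0.0, 0.5, -0.0, -6.2, 0.0]
[1.0, -0.0, 0.4, -0.0, -6.2, 0.0]
[0.4, -0.0, -0.3, -0.0, -7.5, 0.0]
[0.3, -0.0, -0.3, -0.0, -7.5, 0.0]
[0.3, -0.0, -0.4, 0.0, -7.5, -0.0]
[0.2, -0.0, -0.4, -0.0, -7.5, 0.0]
[0.2, -0.0, -0.4, 0.0, -7.5, -0.0]
[0.1, -0.0, -0.5, 0.0, -7.5, 0.0]
[0.0, -0.0, -0.5, 0.0, -7.5, 0.0]
[-0.0, -0.0, -0.5, 0.0, -7.5, 0.0]
```

Call:
step_arm --pt "0.5 0 1.0 0 -6.2 0 1" --pt "0.6 0 0.9 0 -6.2 0 1" --pt "0.7 0 0.9 0 -6.2 0 1" --pt "0.8 0 0.8 0 -6.2 0 1" --pt "0.9 0 0.7 0 -6.2 0 1" --pt "0.9 0 0.6 0 -6.2 0 1" --pt "1.0 0 0.5 0 -6.2 0 1" --pt "1.0 0 0.4 0 -6.2 0 1"

```text
clock: 17.42
tool_pos: [0.385, 0.3868, 0.2416]
eef_rot: [0.453, 0.872, 0.085, -0.163]
contact_force: [0.3, 0.2, -1.4]
opening: 0.127
finger_force: 50.0
```

Call:
step_arm --pt "0.4 0 -0.3 0 -7.5 0 1" --pt "0.3 0 -0.3 0 -7.5 0 1" --pt "0.3 0 -0.4 0 -7.5 0 1" --pt "0.2 0 -0.4 0 -7.5 0 1" --pt "0.2 0 -0.4 0 -7.5 0 1" --pt "0.1 0 -0.5 0 -7.5 0 1" --pt "0 0 -0.5 0 -7.5 0 1" --pt "0 0 -0.5 0 -7.5 0 1"

```text
clock: 18.42
tool_pos: [0.3735, 0.4029, 0.2742]
eef_rot: [0.434, 0.838, -0.153, 0.294]
contact_force: [-0.2, 0.5, -2.1]
opening: 0.134
finger_force: 50.0
```

```bash
python3 go.py "[(125,0,[.375,.4,.28],1)]"; python3 - <<'E'
from h import *
t=snap('top'); s=snap('side'); a=t['pixels'][195:265,150:255]; b=s['pixels'][80:180,220:370]
cv2.imwrite('pics/after.png',np.vstack([cv2.resize(a,(450,300),interpolation=cv2.INTER_CUBIC),cv2.resize(b,(450,300))])[:,:,::-1])
E
```

```text
18.43 q [-1.006  0.747 -0.413  1.579  0.741  1.472 -1.087] p [0.3735 0.4029 0.2742] 
 [[-0.45   0.817  0.36 ]
 [ 0.637  0.576 -0.511]
 [-0.626 -0.    -0.78 ]] F [-0.2  0.5 -2.1] 0.13449676176831174 49.99486875225557
psi 125.19639116705667 tilt y_z 0.0003647927619635505
tau -0.12278378472625207
125 0 [0.375 0.4   0.28 ] err 0.0 margin 0.61 [-1.    0.74 -0.41  1.58  0.74  1.48 -1.08]
[-0.6, -0.0, -0.2, 0.1, 0.1, 0.2]
```

View pics/after.png

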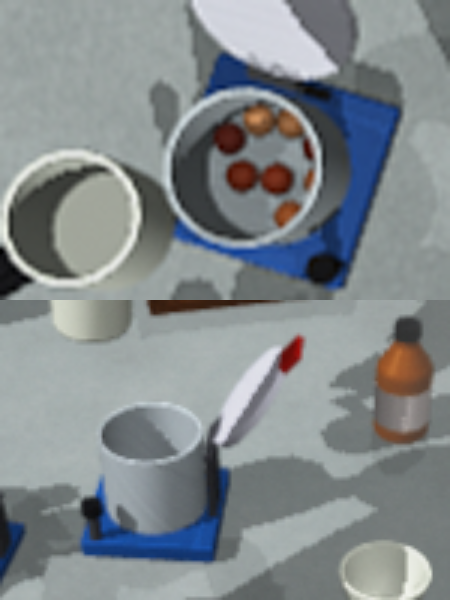

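The after picture shows the mug empty (crop (70,215)). All eight balls are in the jar: six in full view and two partly hidden at its right wall, crop (312,150) and (312,180). The lid is still open. Next is the mat.

```bash
python3 kin.py|head -1; python3 go.py "[(125,0,[.415,.2,.26],7),(0,0,[.575,-.005,.2],18),(0,0,[.575,-.005,.0735],1)]"
```

```text
mm 0.3231596816779536 mrad 2.3937584976331157
18.52 q [-1.008  0.749 -0.416  1.58   0.74   1.468 -1.085] p [0.3708 0.4051 0.2718] 
 [[-0.457  0.814  0.359]
 [ 0.635  0.581 -0.508]
 [-0.622 -0.005 -0.783]] F [-1.   0.4 -1.5] 0.13138889543965115 49.99763717962196
psi 125.53938892963632 tilt y_z 0.004565590093973282
tau 0.12729450174668244
125 0 [0.415 0.2   0.26 ] err 0.0 margin 0.51 [-0.75  0.58 -0.38  2.05  0.89  1.15 -1.14]
0 0 [ 0.575 -0.005  0.2  ] err 0.0 margin 0.37 [-0.06  1.03  0.01  1.06 -0.04  1.72 -1.61]
0 0 [ 0.575 -0.005  0.074] err 0.0 margin 0.38 [-0.05  1.18  0.    1.1  -0.03  1.54 -1.61]
[-2.0, -1.2, 1.8, -0.2, -0.0, 0.2]
[-2.0, -1.2, 1.8, 0.0, -0.0, 0.1]
[-2.1, -1.2, 1.8, 0.0, -0.0, 0.1]
[-2.1, -1.2, 1.8, 0.0, -0.0, 0.1]
[-2.1, -1.2, 1.9, 0.0, -0.0, 0.1]
[-2.1, -1.2, 1.9, 0.0, -0.0, 0.1]
[-2.1, -1.2, 1.9, 0.0, -0.0, 0.1]
[-0.9, 0.1, 1.2, 4.3, 0.0, 5.4]
[-0.9, 0.2, 1.1, 4.3, -0.0, 5.4]
[-0.9, 0.4, 1.1, 4.3, 0.0, 5.4]
[-0.8, 0.6, 1.1, 4.3, 0.0, 5.4]
[-0.8, 0.7, 1.0, 4.3, -0.0, 5.4]
[-0.7, 0.9, 1.0, 4.3, 0.0, 5.4]
[-0.6, 1.0, 0.9, 4.3, 0.0, 5.4]
[-0.5, 1.1, 0.8, 4.3, 0.0, 5.4]
[-0.4, 1.2, 0.7, 4.3, 0.0, 5.4]
[-0.3, 1.3, 0.6, 4.3, -0.0, 5.4]
[-0.1, 1.4, 0.5, 4.3, 0.0, 5.4]
[-0.0, 1.4, 0.4, 4.3, -0.0, 5.4]
[0.1, 1.4, 0.3, 4.3, -0.0, 5.4]
[0.3, 1.4, 0.2, 4.3, 0.0, 5.4]
[0.4, 1.4, 0.1, 4.3, 0.0, 5.4]
[0.5, 1.4, -0.0, 4.3, -0.0, 5.4]
[0.7, 1.3, -0.1, 4.3, 0.0, 5.4]
[0.8, 1.2, -0.2, 4.3, 0.0, 5.4]
[7.9, -0.0, 9.9, 0.0, 0.0, 0.0]
```

Call:
step_arm --pt "-2.0 -1.2 1.8 0 0 0 1" --pt "-2.0 -1.2 1.8 0 0 0 1" --pt "-2.1 -1.2 1.8 0 0 0 1" --pt "-2.1 -1.2 1.8 0 0 0 1" --pt "-2.1 -1.2 1.9 0 0 0 1" --pt "-2.1 -1.2 1.9 0 0 0 1" --pt "-2.1 -1.2 1.9 0 0 0 1" --pt "-0.9 0.1 1.0 4.3 0 5.4 1"

```text
clock: 19.52
tool_pos: [0.4249, 0.1812, 0.2623]
eef_rot: [0.486, 0.809, -0.171, 0.283]
contact_force: [1.2, 0.7, -1.1]
opening: 0.134
finger_force: 50.0
```

Call:
step_arm --pt "-0.9 0.2 1.1 4.3 0 5.4 1" --pt "-0.9 0.4 1.1 4.3 0 5.4 1" --pt "-0.8 0.6 1.1 4.3 0 5.4 1" --pt "-0.8 0.7 1.0 4.3 0 5.4 1" --pt "-0.7 0.9 1.0 4.3 0 5.4 1" --pt "-0.6 1.0 0.9 4.3 0 5.4 1" --pt "-0.5 1.1 0.8 4.3 0 5.4 1" --pt "-0.4 1.2 0.7 4.3 0 5.4 1"

```text
clock: 20.52
tool_pos: [0.4966, 0.0936, 0.2364]
eef_rot: [0.807, 0.491, -0.28, 0.171]
contact_force: [-0.3, 0.5, -0.2]
opening: 0.129
finger_force: 50.0
```

Call:
step_arm --pt "-0.3 1.3 0.6 4.3 0 5.4 1" --pt "-0.1 1.4 0.5 4.3 0 5.4 1" --pt "0 1.4 0.4 4.3 0 5.4 1" --pt "0.1 1.4 0.3 4.3 0 5.4 1" --pt "0.3 1.4 0.2 4.3 0 5.4 1" --pt "0.4 1.4 0.1 4.3 0 5.4 1" --pt "0.5 1.4 0 4.3 0 5.4 1" --pt "0.7 1.3 -0.1 4.3 0 5.4 1"

```text
clock: 21.52
tool_pos: [0.5687, 0.0041, 0.211]
eef_rot: [0.943, 0.061, -0.327, 0.02]
contact_force: [1.1, -1.3, -2.2]
opening: 0.129
finger_force: 50.0
```

Call:
step_arm --pt "0.8 1.2 -0.2 4 0 5 1" --pt "0 0 0 0 0 0 1" --pt "0 0 0 0 0 0 1"

```text
clock: 21.9
tool_pos: [0.5769, -0.0048, 0.208]
eef_rot: [0.944, 0.012, -0.329, 0.003]
contact_force: [0.3, 1.5, -1.7]
opening: 0.129
finger_force: 50.0
```

```bash
python3 go.py "[(0,0,[.575,-.005,.1],6)]"; python3 - <<'E'
from h import *
t=snap('top','mat.png'); im=t['pixels'].astype(int)
st=r.get_state()
m=((im[:,:,0]-im[:,:,2]>50)&(im[:,:,0]>120)); m[:,:285]=0;m[:,360:]=0;m[:180]=0;m[250:]=0
p=np.argwhere(m)[:,::-1];print('mat vis',p.min(0),p.max(0))
g=im[:,:,2]; w=(g>150)&(im.max(2)-im.min(2)<40); w[:,:295]=0;w[:,352:]=0;w[:185]=0;w[250:]=0
p=np.argwhere(w)[:,::-1];print('rim',p.min(0),p.max(0)); c=(p.min(0)+p.max(0))/2; z=st['tool_pos'][2]+.023; print(plane(t,*c,z), proj(t,[.5027,-.0054,z]))
E
```

```text
21.9 q [-0.069  1.029  0.028  1.047 -0.039  1.736 -1.584] p [ 0.5769 -0.0048  0.208 ] 
 [[ 0.783  0.026 -0.621]
 [ 0.021 -1.    -0.014]
 [-0.621 -0.002 -0.783]] F [ 0.3  1.5 -1.7] 0.12853969060686782 49.99650912563084
psi 1.4647121029700387 tilt y_z 0.002233798118930667
tau 0.17846597813270648
0 0 [ 0.575 -0.005  0.1  ] err 0.0 margin 0.36 [-0.06  1.15  0.02  1.1  -0.05  1.57 -1.6 ]
[1.1, 0.0, 1.4, 0.1, -0.0, 0.3]
[1.1, 0.0, 1.4, 0.2, -0.0, 0.2]
[1.1, 0.0, 1.4, 0.2, -0.0, 0.2]
[1.1, 0.0, 1.4, 0.2, -0.0, 0.2]
[1.1, 0.0, 1.4, 0.2, -0.0, 0.2]
[1.1, 0.0, 1.4, 0.2, -0.0, 0.2]
mat vis [335 195] [347 236]
rim [335 185] [351 249]
[ 0.48475036 -0.05742757  0.23102093] (np.float64(321.43364723105094), np.float64(209.3525300679018))
```

Call:
step_arm --pt "1.0 0 1.4 0 0 0 1" --pt "1.1 0 1.4 0 0 0 1" --pt "1.1 0 1.4 0 0 0 1" --pt "1.1 0 1.4 0 0 0 1" --pt "1.1 0 1.4 0 0 0 1" --pt "1.0 0 1.4 0 0 0 1" --pt "0.4 0 0.5 0 0 0 1" --pt "0 0 0 0 0 0 1"

```text
clock: 22.95
tool_pos: [0.575, -0.0059, 0.0954]
eef_rot: [0.944, 0.011, -0.33, 0.004]
contact_force: [0.4, -0.6, -1.8]
opening: 0.131
finger_force: 50.0
```

```bash
python3 go.py "[(0,0,[.575,-.005,.072],8)]"
```

```text
22.95 q [-0.067  1.153  0.023  1.1   -0.036  1.561 -1.585] p [ 0.575  -0.0059  0.0954] 
 [[ 0.782  0.024 -0.622]
 [ 0.018 -1.    -0.016]
 [-0.622  0.001 -0.783]] F [ 0.4 -0.6 -1.8] 0.13106612236204243 49.995079553627875
psi 1.367592155772946 tilt y_z -0.0009272996133397726
tau 0.10736554108022034
0 0 [ 0.575 -0.005  0.072] err 0.0 margin 0.53 [-0.06  1.18  0.02  1.1  -0.05  1.53 -1.6 ]
[0.2, -0.0, 0.2, 0.1, -0.0, 0.1]
[0.2, -0.0, 0.2, 0.1, -0.0, 0.1]
[0.2, -0.0, 0.2, 0.1, -0.0, 0.1]
[0.2, -0.0, 0.2, 0.1, -0.0, 0.1]
[0.2, -0.0, 0.2, 0.1, -0.0, 0.1]
[0.2, -0.0, 0.2, 0.1, -0.0, 0.1]
[0.2, -0.0, 0.2, 0.1, -0.0, 0.1]
[0.2, -0.0, 0.2, 0.1, -0.0, 0.1]
```

Call:
step_arm --pt "0.19 -0.01 0.24 0 0 0 1" --pt "0.19 -0.01 0.24 0 0 0 1" --pt "0.19 -0.01 0.24 0 0 0 1" --pt "0.19 0 0.24 0 0 0 1" --pt "0.19 0 0.24 0 0 0 1" --pt "0.19 0 0.24 0 0 0 1" --pt "0.12 0 0.16 0 0 0 1" --pt "0 0 0 0 0 0 1"

```text
clock: 23.95
tool_pos: [0.5748, -0.0056, 0.0753]
eef_rot: [0.944, 0.011, -0.33, 0.004]
contact_force: [0.2, -0.9, -0.2]
opening: 0.131
finger_force: 50.0
```

Call:
step_arm --pt "0.06 0 0.08 0 0 0 1" --pt "0.06 0 0.08 0 0 0 1" --pt "0 0 0 0 0 0 1"

```text
clock: 24.32
tool_pos: [0.575, -0.0056, 0.0734]
eef_rot: [0.944, 0.011, -0.329, 0.004]
contact_force: [0.1, -0.6, -0.5]
opening: 0.131
finger_force: 50.0
```

Call:
step_arm --pt "0.03 0 0.04 0 0 0 1" --pt "0.03 0 0.04 0 0 0 1" --pt "0 0 0 0 0 0 1"

```text
clock: 24.7
tool_pos: [0.5749, -0.0056, 0.0723]
eef_rot: [0.944, 0.011, -0.329, 0.004]
contact_force: [0.1, 0.0, 0.2]
opening: 0.129
finger_force: 50.0
```

Call:
step_arm --pt "0.02 0 0.03 0 0 0 1" --pt "0.02 0 0.03 0 0 0 1" --pt "0 0 0 0 0 0 1"

```text
clock: 25.08
tool_pos: [0.575, -0.0056, 0.072]
eef_rot: [0.944, 0.011, -0.329, 0.004]
contact_force: [1.5, -0.6, 2.8]
opening: 0.13
finger_force: 50.0
```

Call:
step_arm --pt "0 0 0 0 0 0 1" --pt "0 0 0 0 0 0 1" --pt "0 0 0 0 0 0 0.4" --pt "0 0 0 0 0 0 0" --pt "0 0 0 0 0 0 0" --pt "0 0 0 0 0 0 0" --force 5

```text
clock: 25.82
tool_pos: [0.5748, -0.0057, 0.0715]
eef_rot: [0.944, 0.011, -0.329, 0.004]
contact_force: [0.1, -0.1, -0.1]
opening: 0.501
finger_force: 0.0
```

Call:
step_arm --pt "0 0 -0.5 0 0 0 0" --pt "0 0 -1 0 0 0 0" --pt "0 0 -2 0 0 0 0" --pt "0 0 -2.5 0 0 0 0" --pt "0 0 -3 0 0 0 0" --pt "-1 0 -3 0 0 0 0" --pt "-1.5 0 -3 0 0 0 1" --pt "0 0 0 0 0 0 1"

```text
clock: 26.82
tool_pos: [0.6506, -0.0038, 0.2074]
eef_rot: [0.945, 0.011, -0.326, 0.004]
contact_force: [0.5, -0.5, 0.2]
opening: 0.295
finger_force: 0.0
```

```bash
cat > chk.py <<'E'
from h import *
t=snap('top','c.png'); s=snap('side','cs.png')
for n,S in(('top',t),('side',s)):
    im=S['pixels'].astype(int); m=(im[:,:,0]>130)&(im[:,:,1]<70)&(im[:,:,2]<70)
    from scipy import ndimage
    l,k=ndimage.label(m); print(n,'red',[(round(c[1],1),round(c[0],1),int((l==i+1).sum())) for i,c in enumerate(ndimage.center_of_mass(m,l,range(1,k+1))) if (l==i+1).sum()>8])
# mug rim ring in side/top
D=np.array([-.2756*-1,0,0])
hinge=np.array([.4433+.058*np.cos(np.radians(-16)),.304+.058*np.sin(np.radians(-16)),.106]); d=np.array([np.cos(np.radians(-16)),np.sin(np.radians(-16)),0])
for th in(2.3,1.57,.5,.2,0):
    p=hinge+.118*(-np.cos(th)*d+np.sin(th)*np.array([0,0,1])); print(th,p.round(3),np.round(proj(t,p),1),np.round(proj(s,p),1))
E
python3 chk.py; python3 - <<'E'
from h import *
log(); t=snap('top'); im=t['pixels'].astype(int)
c=np.array([.503,-.0055]); 
print('exp rim',proj(t,[*c,.095]),'mat',proj(t,[.5027,-.0054,.005]))
b=im.min(2)
for row in b[195:236:2,300:350:2]: print(' '.join('%3d'%v for v in row))
E
```

```text
top red [(np.float64(213.0), np.float64(181.4), 92), (np.float64(207.8), np.float64(317.4), 39)]
side red [(np.float64(96.6), np.float64(33.9), 127), (np.float64(316.6), np.float64(97.8), 48), (np.float64(190.1), np.float64(143.4), 23)]
2.3 [0.575 0.266 0.194] [214. 181.] [316.3  98.4]
1.57 [0.499 0.288 0.224] [200.7 210. ] [286.5  87.3]
0.5 [0.4   0.317 0.163] [195.2 250.7] [250.3 105.8]
0.2 [0.388 0.32  0.129] [197.6 254.9] [247.3 115.7]
0 [0.386 0.321 0.106] [200.  255.5] [247.5 122.6]
26.93 q [-0.065  1.191  0.042  0.642 -0.05   1.98  -1.588] p [ 0.6486 -0.0037  0.2045] 
 [[ 0.783  0.024 -0.621]
 [ 0.018 -1.    -0.016]
 [-0.622  0.001 -0.783]] F [ 0.4  0.  -0.3] 0.20132299145919674 0.0
exp rim (np.float64(322.1646175553339), np.float64(213.22283876774307)) mat (np.float64(322.50304767851077), np.float64(215.49264812390186))
 85  85  85  84  86  84  85  85  85  86  52  75  94  79  95  97  70  43 101 114 162 160 159 157 161
 79  79  79  78  77  78  78  78  77  78  60  76  94  79  95  94  63  45 106 107 109 144 160 159 161
 73  73  73  72  72  71  71  71  72  71  57  76  93  86  89 
[... 1139 characters left out ...]

 73  78  81  87  93  95  88  82  77  74  71  61  73  77  56  76  77  48 119 105  88 112  99 116 149
 72  77  82  88  93  94  89  82  77  74  71  62  67  71  52  70  70  48 103 109 101 101 106 134 142
 72  77  82  88  93  94  89  82  78  73  71  69  57  66  44  67  65  56 106 102  97  94  99 140 151
 73  76  82  87  92  94  89  84  78  75  70  68  64  60  52  61  60  58 117 103  89  93 128 143 150
 72  76  82  87  93  93  90  83  78  75  70  69  66  62  52  49  53  60  97  98  90 113 144 149 157
 72  76  80  86  93  94  91  84  78  75  71  69  66  63  56  52  43  49  91  95 116 139 150 162 163
 72  75  80  87  92  94  91  84  78  75  72  69  66  62  57  52  44  47  98 122 147 160 161 161 162
```

```bash
cat > lid.py <<'E'
from plan import *
a=np.radians(-16); d=np.array([np.cos(a),np.sin(a),0]); z=np.array([0,0,1.]); H=np.array([*(JAR+.058*d[:2]),.106])
def at(s,h): return H+s*d+np.array([0,0,h-.106])
def P(E,rho=.112,dl=.007):
    E=np.radians(E); f=rho*np.array([np.cos(E),np.sin(E)])+(.008+dl)*np.array([np.sin(E),-np.cos(E)])+.017*np.array([.62,.78]); return H+f[0]*d+f[1]*z
st,M=log(); T=R.from_quat(st['eef_rot']); p=st['tool_pos']; ps=1.4
W=[(ps,0,p),(-16,0,at(.17,.25),8),(-16,0,at(.1405,.163),3)]+[(-16,0,P(E),n) for E,n in((60,3),(75,3),(90,3),(105,3),(120,3),(135,3),(150,3),(165,3),(178,3))]
if __name__=='__main__':
  track(np.array(st['q']),[w[:3] for w in W],n=8,phi=38.6)
  for i,o in enumerate(rows(p,T,W,38.6)): print(i,o.round(1).tolist())
  t=snap('top'); print('bottle',plane(t,181,137,.1),'flask',plane(t,267,130,.05))
E
python3 kin.py|head -1; python3 lid.py
```

```text
mm 0.3069018299046711 mrad 2.4295043062123427
26.98 q [-0.065  1.192  0.041  0.643 -0.05   1.98  -1.588] p [ 0.6481 -0.0037  0.2039] 
 [[ 0.782  0.024 -0.623]
 [ 0.018 -1.    -0.016]
 [-0.623  0.001 -0.782]] F [ 0.1 -0.1 -0.5] 0.16117025843875757 0.0
-16 0 [0.662 0.241 0.25 ] err 0.034 margin 0.01 [-0.23  1.24 -0.19  0.37 -0.22  2.08 -2.26]
-16 0 [0.634 0.249 0.163] err 0.0 margin 0.02 [-0.23  1.23 -0.2   0.67 -0.2   1.81 -2.19]
-16 0 [0.576 0.266 0.209] err 0.0 margin 0.3 [-0.24  1.07 -0.22  0.95 -0.22  1.68 -2.22]
-16 0 [0.551 0.273 0.224] err 0.0 margin 0.42 [-0.25  1.01 -0.22  1.04 -0.23  1.63 -2.23]
-16 0 [0.524 0.281 0.231] err 0.0 margin 0.43 [-0.26  0.96 -0.23  1.14 -0.24  1.57 -2.23]
-16 0 [0.495 0.289 0.231] err 0.0 margin 0.42 [-0.28  0.92 -0.24  1.24 -0.25  1.5  -2.24]
-16 0 [0.468 0.297 0.224] err 0.0 margin 0.42 [-0.29  0.9  -0.25  1.34 -0.26  1.43 -2.24]
-16 0 [0.443 0.304 0.209] err 0.0 margin 0.42 [-0.3   0.89 -0.26  1.42 -0.27  1.35 -2.24]
-16 0 [0.423 0.31  0.188] err 0.0 margin 0.42 [-0.32  0.89 -0.27  1.5  -0.28  1.27 -2.23]
-16 0 [0.409 0.314 0.163] err 0.0 marg
[... 867 characters left out ...]
, 0.6, 0.0, 0.0, 0.0]
21 [-0.8, 0.0, 0.6, 0.0, 0.0, 0.0]
22 [-0.8, -0.0, 0.6, 0.0, 0.0, 0.0]
23 [-0.6, 0.0, 0.8, 0.0, 0.0, 0.0]
24 [-0.6, -0.0, 0.8, 0.0, 0.0, 0.0]
25 [-0.6, 0.0, 0.8, 0.0, 0.0, 0.0]
26 [-0.4, -0.0, 0.9, 0.0, 0.0, 0.0]
27 [-0.4, 0.0, 0.9, 0.0, 0.0, 0.0]
28 [-0.4, -0.0, 0.9, 0.0, 0.0, 0.0]
29 [-0.1, 0.0, 1.0, 0.0, 0.0, 0.0]
30 [-0.1, -0.0, 1.0, 0.0, 0.0, 0.0]
31 [-0.1, 0.0, 1.0, 0.0, 0.0, 0.0]
32 [0.1, 0.0, 1.0, 0.0, 0.0, 0.0]
33 [0.1, -0.0, 1.0, 0.0, 0.0, 0.0]
34 [0.1, 0.0, 1.0, 0.0, 0.0, 0.0]
35 [0.3, 0.0, 0.8, 0.0, 0.0, 0.0]
36 [0.3, -0.0, 0.8, 0.0, 0.0, 0.0]
37 [0.3, 0.0, 0.8, 0.0, 0.0, 0.0]
bottle [0.71055909 0.3877104  0.1       ] flask [0.74573608 0.15704869 0.05      ]
```

```bash
sed -i 's/at(.17,.25),8/at(.155,.205),9/; s/(60,3)/(60,5)/' lid.py; python3 lid.py | head -38
```

```text
27.02 q [-0.066  1.192  0.041  0.643 -0.05   1.98  -1.588] p [ 0.6479 -0.0037  0.2036] 
 [[ 0.781  0.024 -0.624]
 [ 0.018 -1.    -0.016]
 [-0.624  0.001 -0.782]] F [-0.8 -0.2 -0.2] 0.11812896079430661 0.0
-16 0 [0.648 0.245 0.205] err 0.0 margin 0.11 [-0.27  1.23 -0.01  0.54 -0.35  1.95 -2.16]
-16 0 [0.634 0.249 0.163] err 0.0 margin 0.16 [-0.28  1.22 -0.01  0.68 -0.34  1.82 -2.12]
-16 0 [0.576 0.266 0.209] err 0.0 margin 0.29 [-0.31  1.06 -0.02  0.96 -0.35  1.69 -2.12]
-16 0 [0.551 0.273 0.224] err 0.0 margin 0.4 [-0.33  1.01 -0.02  1.05 -0.36  1.65 -2.12]
-16 0 [0.524 0.281 0.231] err 0.0 margin 0.45 [-0.35  0.96 -0.03  1.15 -0.36  1.6  -2.12]
-16 0 [0.495 0.289 0.231] err 0.0 margin 0.5 [-0.37  0.92 -0.04  1.25 -0.37  1.53 -2.12]
-16 0 [0.468 0.297 0.224] err 0.0 margin 0.54 [-0.39  0.89 -0.05  1.35 -0.38  1.46 -2.12]
-16 0 [0.443 0.304 0.209] err 0.0 margin 0.54 [-0.4   0.88 -0.05  1.43 -0.4   1.38 -2.11]
-16 0 [0.423 0.31  0.188] err 0.0 margin 0.55 [-0.42  0.89 -0.06  1.5  -0.41  1.3  -2.1 ]
-16 0 [0.409 0.314 0.163] err 0.0 margin 0.56 [-0.43  0.91 -0.07  1.55 -0.42  1.23 -2.0
[... 202 characters left out ...]
[-0.2, -2.8, 0.1, 1.2, -0.0, 1.5]
4 [-0.2, -2.7, 0.2, 1.2, 0.0, 1.5]
5 [-0.3, -2.7, 0.2, 1.2, -0.0, 1.5]
6 [-0.4, -2.7, 0.3, 1.2, 0.0, 1.5]
7 [-0.5, -2.7, 0.3, 1.2, 0.0, 1.5]
8 [-0.5, -2.7, 0.4, 1.2, -0.0, 1.5]
9 [0.5, 0.0, 1.4, 0.0, 0.0, 0.0]
10 [0.5, -0.0, 1.4, 0.0, 0.0, 0.0]
11 [0.5, 0.0, 1.4, 0.0, 0.0, 0.0]
12 [-1.5, 0.0, 0.0, 0.0, 0.0, 0.0]
13 [-1.5, 0.0, 0.0, 0.0, 0.0, 0.0]
14 [-1.5, -0.0, 0.0, 0.0, 0.0, 0.0]
15 [-1.5, 0.0, 0.0, 0.0, 0.0, 0.0]
16 [-1.5, 0.0, 0.0, 0.0, 0.0, 0.0]
17 [-1.0, 0.0, 0.1, 0.0, 0.0, 0.0]
18 [-1.0, -0.0, 0.1, 0.0, 0.0, 0.0]
19 [-1.0, 0.0, 0.1, 0.0, 0.0, 0.0]
20 [-0.9, 0.0, 0.4, 0.0, 0.0, 0.0]
21 [-0.9, -0.0, 0.4, 0.0, 0.0, 0.0]
22 [-0.9, 0.0, 0.4, 0.0, 0.0, 0.0]
```

Call:
step_arm --pt "0 -2.8 0 1.2 0 1.5 1" --pt "0 -2.8 0 1.2 0 1.5 1" --pt "-0.1 -2.8 0.1 1.2 0 1.5 1" --pt "-0.2 -2.8 0.1 1.2 0 1.5 1" --pt "-0.2 -2.7 0.2 1.2 0 1.5 1" --pt "-0.3 -2.7 0.2 1.2 0 1.5 1" --pt "-0.4 -2.7 0.3 1.2 0 1.5 1" --pt "-0.5 -2.7 0.3 1.2 0 1.5 1"

```text
clock: 28.08
tool_pos: [0.6476, 0.2185, 0.2048]
eef_rot: [0.937, -0.116, -0.328, -0.04]
contact_force: [0.0, 0.3, -0.2]
opening: 0.005
finger_force: 0.0
```

Call:
step_arm --pt "-0.5 -2.7 0.4 1.2 0 1.5 1" --pt "0 0 0 0 0 0 1" --pt "0 0 0 0 0 0 1"

```text
clock: 28.45
tool_pos: [0.6485, 0.2442, 0.2051]
eef_rot: [0.935, -0.131, -0.326, -0.045]
contact_force: [-0.1, -0.2, -0.0]
opening: 0.002
finger_force: 0.0
```

```bash
sed -i "s/^W=.*/W=[(-16,0,p),(-16,0,at(.1405,.163),4)]+[(-16,0,P(E),n) for E,n in((60,5),(75,3),(90,3))]/" lid.py; python3 lid.py|grep -v -e bottle; python3 - <<'E'
from h import *
t=snap('top'); im=t['pixels'].astype(int)
print('exp rim',proj(t,[.503,-.0055,.095]))
# mug/mat: cork mask extent & bright rim extent
m=((im[:,:,0]-im[:,:,2]>50)&(im[:,:,0]>110)); m[:,:285]=0;m[:,360:]=0;m[:180]=0;m[250:]=0
p=np.argwhere(m);print('cork',p.min(0),p.max(0),m.sum())
for v in(205,209,213,217,221): print(v,im[v,300:346,2].tolist())
print(im[192:245,322,2].tolist())
E
```

```text
28.45 q [-0.269  1.229 -0.003  0.539 -0.352  1.948 -2.154] p [0.6485 0.2442 0.2051] 
 [[ 0.753 -0.274 -0.599]
 [-0.216 -0.962  0.169]
 [-0.622  0.002 -0.783]] F [-0.1 -0.2 -0. ] 0.0020882939577590107 0.0
-16 0 [0.634 0.249 0.163] err 0.0 margin 0.16 [-0.28  1.22 -0.01  0.68 -0.34  1.82 -2.12]
-16 0 [0.576 0.266 0.209] err 0.0 margin 0.29 [-0.31  1.06 -0.02  0.96 -0.35  1.7  -2.12]
-16 0 [0.551 0.273 0.224] err 0.0 margin 0.4 [-0.33  1.01 -0.02  1.05 -0.36  1.65 -2.12]
-16 0 [0.524 0.281 0.231] err 0.0 margin 0.44 [-0.35  0.96 -0.03  1.15 -0.37  1.6  -2.12]
0 [0.4, -0.0, 1.1, 0.1, -0.1, -0.0]
1 [0.4, -0.0, 1.1, 0.0, 0.0, 0.0]
2 [0.4, -0.0, 1.1, 0.0, 0.0, 0.0]
3 [0.4, -0.0, 1.1, 0.0, 0.0, 0.0]
4 [-1.5, 0.0, 0.0, 0.0, 0.0, 0.0]
5 [-1.5, 0.0, 0.0, 0.0, 0.0, 0.0]
6 [-1.5, -0.0, 0.0, 0.0, 0.0, 0.0]
7 [-1.5, 0.0, 0.0, 0.0, 0.0, 0.0]
8 [-1.5, 0.0, 0.0, 0.0, 0.0, 0.0]
9 [-1.0, 0.0, 0.1, 0.0, 0.0, 0.0]
10 [-1.0, -0.0, 0.1, 0.0, 0.0, 0.0]
11 [-1.0, 0.0, 0.1, 0.0, 0.0, 0.0]
12 [-0.9, 0.0, 0.4, 0.0, 0.0, 0.0]
13 [-0.9, -0.0, 0.4, 0.0, 0.0, 0.0]
14 [-0.9, 0.0, 0.4, 0.0, 0.0, 0.0]
exp rim (np.float
[... 748 characters left out ...]
217 [73, 78, 81, 81, 80, 92, 100, 99, 157, 207, 149, 128, 166, 165, 164, 164, 165, 165, 164, 164, 164, 165, 164, 164, 164, 164, 167, 180, 188, 187, 187, 187, 184, 203, 222, 103, 95, 88, 87, 94, 104, 115, 114, 109, 112, 111]
221 [81, 83, 85, 83, 80, 76, 80, 85, 93, 129, 180, 202, 134, 164, 164, 165, 165, 164, 164, 165, 164, 164, 164, 164, 163, 171, 188, 187, 186, 186, 185, 205, 214, 113, 94, 117, 116, 100, 96, 97, 104, 108, 111, 104, 97, 99]
[28, 28, 27, 27, 27, 28, 27, 27, 17, 177, 217, 177, 117, 110, 161, 166, 164, 164, 165, 164, 165, 164, 164, 164, 165, 164, 165, 165, 165, 164, 164, 165, 164, 154, 214, 225, 151, 107, 102, 106, 107, 109, 111, 104, 105, 108, 109, 101, 98, 139, 166, 164, 162]
```

The mask numbers put the mug upright and empty on the mat, rim centre at px (321.5,214) against (322.2,213.2) expected, which is about 2 mm off centre. Now the lid.

Call:
step_arm --pt "0.4 0 1.1 0 0 0 1" --pt "0.4 0 1.1 0 0 0 1" --pt "0.4 0 1.1 0 0 0 1" --pt "0.4 0 1.1 0 0 0 1" --pt "-1.5 0 0 0 0 0 1" --pt "-1.5 0 0 0 0 0 1" --pt "-1.2 0 0 0 0 0 1" --pt "-1.2 0 0 0 0 0 1"

```text
clock: 29.55
tool_pos: [0.5931, 0.2613, 0.1948]
eef_rot: [0.935, -0.131, -0.326, -0.046]
contact_force: [1.0, -0.8, -0.2]
opening: 0.006
finger_force: 0.0
```

Call:
step_arm --pt "-1.0 0 0 0 0 0 1" --pt "-1.1 0 0 0 0 0 1" --pt "-1.0 0 0.1 0 0 0 1" --pt "-1.0 0 0.1 0 0 0 1" --pt "-1.0 0 0.1 0 0 0 1" --pt "0 0 0 0 0 0 1"

```text
clock: 30.3
tool_pos: [0.553, 0.2732, 0.225]
eef_rot: [0.935, -0.13, -0.326, -0.046]
contact_force: [0.3, -0.7, -0.6]
opening: 0.004
finger_force: 0.0
```

```bash
sed -i "s/^W=.*/W=[(-16,0,p)]+[(-16,0,P(E),n) for E,n in((90,3),(105,3),(120,3),(135,3),(150,3),(165,3),(178,3))]/" lid.py; python3 lid.py|grep -v -e bottle; python3 chk.py
```

```text
30.3 q [-0.33   1.009 -0.021  1.039 -0.356  1.658 -2.121] p [0.553  0.2732 0.225 ] 
 [[ 0.754 -0.274 -0.598]
 [-0.214 -0.962  0.171]
 [-0.622 -0.001 -0.783]] F [ 0.3 -0.7 -0.6] 0.00360463416683368 0.0
-16 0 [0.524 0.281 0.231] err 0.0 margin 0.44 [-0.35  0.96 -0.03  1.15 -0.36  1.6  -2.12]
-16 0 [0.495 0.289 0.231] err 0.0 margin 0.5 [-0.37  0.92 -0.03  1.25 -0.37  1.53 -2.12]
-16 0 [0.468 0.297 0.224] err 0.0 margin 0.54 [-0.39  0.89 -0.04  1.35 -0.39  1.46 -2.12]
-16 0 [0.443 0.304 0.209] err 0.0 margin 0.54 [-0.41  0.88 -0.05  1.43 -0.4   1.38 -2.11]
-16 0 [0.423 0.31  0.188] err 0.0 margin 0.55 [-0.42  0.89 -0.06  1.5  -0.41  1.3  -2.1 ]
-16 0 [0.409 0.314 0.163] err 0.0 margin 0.56 [-0.43  0.91 -0.07  1.55 -0.42  1.23 -2.08]
-16 0 [0.402 0.316 0.138] err 0.0 margin 0.57 [-0.44  0.93 -0.07  1.58 -0.43  1.17 -2.07]
0 [-0.9, 0.0, 0.5, 0.0, -0.2, 0.1]
1 [-0.9, 0.0, 0.5, 0.0, 0.0, 0.0]
2 [-0.9, 0.0, 0.5, 0.0, 0.0, 0.0]
3 [-0.8, -0.0, 0.6, 0.0, 0.0, 0.0]
4 [-0.8, 0.0, 0.6, 0.0, 0.0, 0.0]
5 [-0.8, -0.0, 0.6, 0.0, 0.0, 0.0]
6 [-0.6, 0.0, 0.8, 0.0, 0.0, 0.0]
7 [-0.6, -0.0, 0.8, 0.0, 0.0,
[... 206 characters left out ...]
 0.0, 0.0]
14 [-0.1, 0.0, 1.0, 0.0, 0.0, 0.0]
15 [0.1, 0.0, 1.0, 0.0, 0.0, 0.0]
16 [0.1, -0.0, 1.0, 0.0, 0.0, 0.0]
17 [0.1, 0.0, 1.0, 0.0, 0.0, 0.0]
18 [0.3, 0.0, 0.8, 0.0, 0.0, 0.0]
19 [0.3, -0.0, 0.8, 0.0, 0.0, 0.0]
20 [0.3, 0.0, 0.8, 0.0, 0.0, 0.0]
top red [(np.float64(207.8), np.float64(317.4), 39)]
side red [(np.float64(94.0), np.float64(29.2), 21), (np.float64(316.8), np.float64(97.6), 50), (np.float64(190.1), np.float64(143.4), 23)]
2.3 [0.575 0.266 0.194] [214. 181.] [316.3  98.4]
1.57 [0.499 0.288 0.224] [200.7 210. ] [286.5  87.3]
0.5 [0.4   0.317 0.163] [195.2 250.7] [250.3 105.8]
0.2 [0.388 0.32  0.129] [197.6 254.9] [247.3 115.7]
0 [0.386 0.321 0.106] [200.  255.5] [247.5 122.6]
```

```bash
python3 - <<'E'
from h import *
print(getattr(r,'tip_reach',None))
s=snap('side'); im=s['pixels'].astype(int)
def ch(p):
    R,G,B=p
    if R>130 and G<80 and B<80: return 'R'
    if max(p)<45: return '#'
    if B>R+40: return 'b'
    if R>G+30 and G>B: return 'o'
    if min(p)>190: return 'W'
    if G>B+25: return 'g'
    return ' .:-'[min(3,int(sum(p)/3)//50)]
for v in range(70,166,3): print(v,''.join(ch(im[v,u]) for u in range(240,370,1)))
st=r.get_state(); p=np.array(st['tool_pos']); M=R.from_quat(st['eef_rot']).as_matrix()
print('tip px',proj(s,p+.017*M[:,2]),'tcp',proj(s,p),'body',proj(s,p-.05*M[:,2]))
E
```

```text
0.017
70 ---------------------------.       .::::.. oooo.::::..     .::::..     .::::..############# ##### . ###.::::::::::::::::::::::::::
73 ---------------------------.       .::::..      .:::..      .....          ############################.::::::::::::::------------
76 ::::::::::-----------------:.          .               oooooooooooooooo  ###### ..##################### .:------------------------
79 :::::::::-------------------:.          oooooooooooo                 #### ###########################  .. .:----------------------
82 -----------------------------:                    .....::::::::::--:.# ################################## .:----------------------
85 ------------------------------:::::::------------------------------:.#########.:--::.################## .:-------:::::------------
88 -----------------------------------------------------------------------:.##.-----------:.##### . ####.:--------:........:---------
91 -------------------------------------------------------------------------------o-----------:.####.:------------.........:---------
94 -------------------
[... 2722 characters left out ...]
..bbbbbbbbb.::::::::::::::--------------------------------------------------------------
157 :::::::bbb. #bbbbbbbbbbbbbb:::::::bbbbbbbbbbbbbbbbbbb.:::::::---------------------------------------------------------------------
160 :::::::bbbbbbbbbbbbbbbbbbbbbbbbbbbbbbbbbbbbbbbbbbbbb..::::.::---------------------------------------------------------------------
163 :::::::bbbbbbbbbbbbbbbbbbbbbbbbbbbbbbbbbbbbbbbbbbbb..:::::::----------------------------------------------------:::------------:::
tip px (np.float64(304.12581016936286), np.float64(92.49266719827061)) tcp (np.float64(308.0207868560623), np.float64(88.17892075377357)) body (np.float64(319.89434104416773), np.float64(75.02877730429216))
```

```bash
cat > lid2.py <<'E'
import sys
from plan import *
a=np.radians(-16); d=np.array([np.cos(a),np.sin(a),0]); z=np.array([0,0,1.]); H=np.array([*(JAR+.058*d[:2]),.106])
def at(s,h): return H+s*d+np.array([0,0,h-.106])
def P(E,rho=.100,dl=.009):
    E=np.radians(E); f=rho*np.array([np.cos(E),np.sin(E)])+(.008+dl)*np.array([np.sin(E),-np.cos(E)]); return H+f[0]*d+f[1]*z
st,M=log(); T=R.from_quat(st['eef_rot']); p=st['tool_pos']; v=p-H; print('s,z',v@d,p[2],'lat',v@np.array([-d[1],d[0],0]))
W=[(-16,0,p)]+eval(sys.argv[1])
track(np.array(st['q']),[w[:3] for w in W],n=8,phi=38.6)
for i,o in enumerate(rows(p,T,W,38.6)): print(i,o.round(1).tolist())
E
python3 lid2.py "[(-16,0,at(.145,.175),5),(-16,0,at(.13,.145),2),(-16,0,P(52),4),(-16,0,P(75),4)]"
```

```text
30.5 q [-0.329  1.011 -0.02   1.038 -0.355  1.658 -2.121] p [0.5536 0.2724 0.2238] 
 [[ 0.753 -0.275 -0.598]
 [-0.215 -0.962  0.171]
 [-0.622  0.    -0.783]] F [ 0.8 -0.2  0.5] 0.0036607145630994926 0.0
s,z 0.05672743849006164 0.2238433546303582 lat 7.152578934188472e-05
-16 0 [0.638 0.248 0.175] err 0.0 margin 0.24 [-0.27  1.22 -0.01  0.64 -0.35  1.85 -2.13]
-16 0 [0.624 0.252 0.145] err 0.0 margin 0.25 [-0.28  1.22 -0.01  0.75 -0.34  1.75 -2.1 ]
-16 0 [0.571 0.267 0.174] err 0.0 margin 0.35 [-0.32  1.09 -0.02  1.   -0.35  1.63 -2.1 ]
-16 0 [0.54  0.276 0.198] err 0.0 margin 0.47 [-0.34  1.02 -0.03  1.11 -0.36  1.58 -2.1 ]
0 [2.0, 0.0, -0.3, 0.1, -0.1, 0.0]
1 [2.0, 0.0, -0.3, 0.0, 0.0, 0.0]
2 [2.0, 0.0, -0.3, 0.0, 0.0, 0.0]
3 [2.0, 0.0, -0.3, 0.0, 0.0, 0.0]
4 [2.0, 0.0, -0.3, 0.0, 0.0, 0.0]
5 [0.3, 0.0, 1.6, 0.0, 0.0, 0.0]
6 [0.3, -0.0, 1.6, 0.0, 0.0, 0.0]
7 [-1.5, -0.0, 0.3, 0.0, 0.0, 0.0]
8 [-1.5, 0.0, 0.3, 0.0, 0.0, 0.0]
9 [-1.5, 0.0, 0.3, 0.0, 0.0, 0.0]
10 [-1.5, -0.0, 0.3, 0.0, 0.0, 0.0]
11 [-1.0, -0.0, 0.0, 0.0, 0.0, 0.0]
12 [-1.0, -0.0, 0.0, 0.0, 0.0, 0.0]
13 [-1.0, 0.0, 0.0, 0.0, 0.0, 0.0]
14 [-1.0, -0.0, 0.0, 0.0, 0.0, 0.0]
```

Call:
step_arm --pt "0 0 -2.5 0 0 0 1" --pt "2.0 0 -0.3 0 0 0 1" --pt "2.0 0 -0.3 0 0 0 1" --pt "2.0 0 0 0 0 0 1" --pt "2.0 0 0.5 0 0 0 1" --pt "2.0 0 1.1 0 0 0 1" --pt "0.3 0 1.6 0 0 0 1" --pt "0.3 0 1.6 0 0 0 1"

```text
clock: 31.5
tool_pos: [0.623, 0.2525, 0.1435]
eef_rot: [0.935, -0.131, -0.326, -0.046]
contact_force: [-0.2, -0.5, -0.2]
opening: 0.006
finger_force: 0.0
```

Call:
step_arm --pt "0 0 0 0 0 0 1" --pt "-1.5 0 0.3 0 0 0 1" --pt "-1.5 0 0.3 0 0 0 1" --pt "-1.2 0 0.2 0 0 0 1" --pt "-1.0 0 0.2 0 0 0 1" --pt "-0.8 0 0.2 0 0 0 1" --pt "0 0 0 0 0 0 1"

```text
clock: 32.38
tool_pos: [0.5707, 0.2679, 0.1734]
eef_rot: [0.935, -0.131, -0.326, -0.046]
contact_force: [-0.6, -0.6, -0.4]
opening: 0.009
finger_force: 0.0
```

```bash
python3 lid2.py "[(-16,0,P(60),2),(-16,0,P(75),3)]"; python3 chk.py | head -2; python3 - <<'E'
from h import *
im=snap('side')['pixels'].astype(int)
def ch(p):
    R,G,B=p
    if R>130 and G<80 and B<80: return 'R'
    if max(p)<45: return '#'
    if min(p)>190: return 'W'
    return '.' if sum(p)<300 else ' '
for v in range(70,130,3): print(v,''.join(ch(im[v,u]) for u in range(260,370)))
E
```

```text
32.38 q [-0.317  1.089 -0.019  1.001 -0.347  1.624 -2.095] p [0.5707 0.2679 0.1734] 
 [[ 0.753 -0.274 -0.598]
 [-0.215 -0.962  0.171]
 [-0.622 -0.    -0.783]] F [-0.6 -0.6 -0.4] 0.00911519777089978 0.0
s,z 0.07443590724167498 0.17341269069859086 lat 0.0003990874104712315
-16 0 [0.561 0.27  0.184] err 0.0 margin 0.47 [-0.32  1.06 -0.02  1.03 -0.35  1.62 -2.1 ]
-16 0 [0.54  0.276 0.198] err 0.0 margin 0.48 [-0.34  1.02 -0.03  1.11 -0.36  1.58 -2.1 ]
0 [-0.7, 0.0, -0.1, 0.0, -0.2, 0.1]
1 [-0.7, 0.0, -0.1, 0.0, 0.0, 0.0]
2 [-0.9, 0.0, 0.1, 0.0, 0.0, 0.0]
3 [-0.9, -0.0, 0.1, 0.0, 0.0, 0.0]
4 [-0.9, 0.0, 0.1, 0.0, 0.0, 0.0]
top red [(np.float64(207.8), np.float64(317.4), 39)]
side red [(np.float64(96.3), np.float64(32.6), 108), (np.float64(315.2), np.float64(96.5), 53), (np.float64(190.1), np.float64(143.4), 23)]
70        .........    ........    ........    ........    ..............####........#############....##.........
73        .........    .........   ...................................#...##.....#################.... ......    
76         ..........................................
[... 1296 characters left out ...]
...............       
112                                     WWWWWWWWWWWWWW                                    WWWW                    
115   W           W  WWW              WWWWWWWWWWWWWW                                      WWWWW                   
118                        WW        WWWWWWWWWWWWW                                        WWWW                    
121                           W     WWWWWWWWWW                                              W             .       
124                           W   . WWWWWW                                                ......    ......        
127                          W   ..                                                             ......
```

Red moved from (316.8,97.6) to (315.2,96.5), so the lid is now being pushed.

Call:
step_arm --pt "-0.7 0 -0.1 0 0 0 1" --pt "-0.7 0 -0.1 0 0 0 1" --pt "-0.9 0 0.1 0 0 0 1" --pt "-0.9 0 0.1 0 0 0 1" --pt "-0.9 0 0.1 0 0 0 1" --pt "0 0 0 0 0 0 1"

```text
clock: 33.28
tool_pos: [0.5386, 0.2774, 0.1987]
eef_rot: [0.935, -0.13, -0.326, -0.046]
contact_force: [0.3, -0.3, 0.5]
opening: 0.006
finger_force: 0.0
```

```bash
python3 lid2.py "[(-16,0,P(90),3),(-16,0,P(105),3),(-16,0,P(120),3),(-16,0,P(135),3),(-16,0,P(150),3),(-16,0,P(165),3),(-16,0,P(176),3)]"; python3 chk.py
```

```text
33.27 q [-0.338  1.013 -0.026  1.116 -0.357  1.578 -2.104] p [0.5386 0.2774 0.1987] 
 [[ 0.753 -0.273 -0.598]
 [-0.213 -0.962  0.171]
 [-0.622 -0.001 -0.783]] F [ 0.3 -0.3  0.5] 0.005917400933906136 0.0
s,z 0.04095166939719087 0.19865723202416172 lat 0.0006626552096068432
-16 0 [0.515 0.283 0.206] err 0.0 margin 0.52 [-0.35  0.97 -0.03  1.2  -0.37  1.53 -2.11]
-16 0 [0.49  0.291 0.207] err 0.0 margin 0.55 [-0.37  0.94 -0.04  1.29 -0.37  1.48 -2.11]
-16 0 [0.465 0.298 0.201] err 0.0 margin 0.55 [-0.39  0.91 -0.05  1.37 -0.39  1.41 -2.11]
-16 0 [0.443 0.304 0.189] err 0.0 margin 0.56 [-0.41  0.91 -0.05  1.45 -0.4   1.34 -2.1 ]
-16 0 [0.424 0.31  0.171] err 0.0 margin 0.56 [-0.42  0.91 -0.06  1.51 -0.41  1.27 -2.09]
-16 0 [0.41  0.313 0.148] err 0.0 margin 0.57 [-0.43  0.93 -0.07  1.55 -0.42  1.21 -2.07]
-16 0 [0.404 0.315 0.13 ] err 0.0 margin 0.57 [-0.43  0.95 -0.08  1.58 -0.43  1.16 -2.06]
0 [-0.8, 0.0, 0.3, 0.0, -0.1, 0.1]
1 [-0.8, 0.0, 0.3, 0.0, 0.0, 0.0]
2 [-0.8, 0.0, 0.3, 0.0, 0.0, 0.0]
3 [-0.7, 0.0, 0.5, 0.0, 0.0, 0.0]
4 [-0.7, 0.0, 0.5, 0.0, 0.0, 0.0]
5 [-0.7, 0.0, 0.5, 0.0, 0.
[... 276 characters left out ...]
, 0.0, 0.0]
14 [-0.1, 0.0, 0.9, 0.0, 0.0, 0.0]
15 [0.1, 0.0, 0.9, 0.0, 0.0, 0.0]
16 [0.1, -0.0, 0.9, 0.0, 0.0, 0.0]
17 [0.1, 0.0, 0.9, 0.0, 0.0, 0.0]
18 [0.2, 0.0, 0.6, 0.0, 0.0, 0.0]
19 [0.2, 0.0, 0.6, 0.0, 0.0, 0.0]
20 [0.2, 0.0, 0.6, 0.0, 0.0, 0.0]
top red [(np.float64(207.8), np.float64(317.4), 39)]
side red [(np.float64(94.4), np.float64(29.2), 25), (np.float64(300.5), np.float64(89.0), 35), (np.float64(190.1), np.float64(143.4), 23)]
2.3 [0.575 0.266 0.194] [214. 181.] [316.3  98.4]
1.57 [0.499 0.288 0.224] [200.7 210. ] [286.5  87.3]
0.5 [0.4   0.317 0.163] [195.2 250.7] [250.3 105.8]
0.2 [0.388 0.32  0.129] [197.6 254.9] [247.3 115.7]
0 [0.386 0.321 0.106] [200.  255.5] [247.5 122.6]
```

Lid moving well (red at (300.5,89)). Continue the arc.

Call:
step_arm --pt "-0.8 0 0.3 0 0 0 1" --pt "-0.8 0 0.3 0 0 0 1" --pt "-0.8 0 0.3 0 0 0 1" --pt "-0.7 0 0.5 0 0 0 1" --pt "-0.7 0 0.5 0 0 0 1" --pt "-0.7 0 0.5 0 0 0 1" --pt "-0.6 0 0.7 0 0 0 1" --pt "-0.6 0 0.7 0 0 0 1"

```text
clock: 34.38
tool_pos: [0.473, 0.2958, 0.2033]
eef_rot: [0.935, -0.131, -0.326, -0.046]
contact_force: [1.1, 0.7, -0.3]
opening: 0.003
finger_force: 0.5
```

Call:
step_arm --pt "-0.6 0 0.7 0 0 0 1" --pt "-0.4 0 0.8 0 0 0 1" --pt "-0.4 0 0.8 0 0 0 1" --pt "-0.4 0 0.8 0 0 0 1" --pt "-0.1 0 0.9 0 0 0 1" --pt "0 0 0 0 0 0 1"

```text
clock: 35.12
tool_pos: [0.4343, 0.3064, 0.1834]
eef_rot: [0.935, -0.13, -0.327, -0.045]
contact_force: [0.2, 0.2, -0.0]
opening: 0.006
finger_force: 0.0
```

```bash
python3 lid2.py "[(-16,0,P(150),2),(-16,0,P(165),3),(-16,0,P(176),3)]"; python3 chk.py|head -2
```

```text
35.12 q [-0.412  0.904 -0.057  1.471 -0.4    1.317 -2.096] p [0.4343 0.3064 0.1834] 
 [[ 0.752 -0.274 -0.6  ]
 [-0.214 -0.962  0.17 ]
 [-0.623  0.001 -0.782]] F [ 0.2  0.2 -0. ] 0.005936074136171216 0.0
s,z -0.06729309293813075 0.18336544841248598 lat -0.00012881514443740312
-16 0 [0.424 0.31  0.171] err 0.0 margin 0.57 [-0.42  0.91 -0.06  1.51 -0.41  1.27 -2.09]
-16 0 [0.41  0.313 0.148] err 0.0 margin 0.57 [-0.43  0.93 -0.07  1.55 -0.42  1.21 -2.07]
-16 0 [0.404 0.315 0.13 ] err 0.0 margin 0.58 [-0.43  0.95 -0.08  1.58 -0.42  1.16 -2.06]
0 [-0.0, -0.0, 0.8, 0.1, -0.0, 0.1]
1 [-0.0, -0.0, 0.8, 0.0, 0.0, 0.0]
2 [0.1, 0.0, 0.9, 0.0, 0.0, 0.0]
3 [0.1, -0.0, 0.9, 0.0, 0.0, 0.0]
4 [0.1, 0.0, 0.9, 0.0, 0.0, 0.0]
5 [0.2, 0.0, 0.6, 0.0, 0.0, 0.0]
6 [0.2, 0.0, 0.6, 0.0, 0.0, 0.0]
7 [0.2, 0.0, 0.6, 0.0, 0.0, 0.0]
top red []
side red [(np.float64(259.0), np.float64(95.2), 48), (np.float64(190.1), np.float64(143.4), 23)]
```

Call:
step_arm --pt "0 0 0.8 0 0 0 1" --pt "0 0 0.8 0 0 0 1" --pt "0.1 0 0.9 0 0 0 1" --pt "0.1 0 0.9 0 0 0 1" --pt "0.1 0 0.9 0 0 0 1" --pt "0 0 0 0 0 0 1"

```text
clock: 35.98
tool_pos: [0.4112, 0.313, 0.1476]
eef_rot: [0.935, -0.131, -0.327, -0.045]
contact_force: [-0.0, -0.1, 0.2]
opening: 0.003
finger_force: 0.0
```

Call:
step_arm --pt "0.2 0 0.6 0 0 0 1" --pt "0.2 0 0.6 0 0 0 1" --pt "0 0 0 0 0 0 1"

```text
clock: 36.35
tool_pos: [0.4075, 0.3142, 0.1359]
eef_rot: [0.935, -0.131, -0.326, -0.045]
contact_force: [-0.4, 0.2, -0.6]
opening: 0.007
finger_force: 0.0
```

```bash
python3 lid2.py "[(-16,0,P(180),3)]"; python3 chk.py
```

```text
36.35 q [-0.431  0.943 -0.073  1.566 -0.42   1.181 -2.066] p [0.4075 0.3142 0.1359] 
 [[ 0.753 -0.274 -0.598]
 [-0.215 -0.962  0.17 ]
 [-0.622  0.    -0.783]] F [-0.4  0.2 -0.6] 0.00663085066588812 0.0
s,z -0.09526811637136853 0.13586409882270017 lat -6.0134161614354356e-05
-16 0 [0.403 0.316 0.123] err 0.0 margin 0.57 [-0.43  0.96 -0.08  1.58 -0.43  1.15 -2.06]
0 [0.1, -0.0, 0.4, 0.1, -0.1, 0.1]
1 [0.1, -0.0, 0.4, 0.0, 0.0, 0.0]
2 [0.1, -0.0, 0.4, 0.0, 0.0, 0.0]
top red []
side red [(np.float64(248.5), np.float64(111.8), 54), (np.float64(190.1), np.float64(143.4), 23)]
2.3 [0.575 0.266 0.194] [214. 181.] [316.3  98.4]
1.57 [0.499 0.288 0.224] [200.7 210. ] [286.5  87.3]
0.5 [0.4   0.317 0.163] [195.2 250.7] [250.3 105.8]
0.2 [0.388 0.32  0.129] [197.6 254.9] [247.3 115.7]
0 [0.386 0.321 0.106] [200.  255.5] [247.5 122.6]
```

Call:
step_arm --pt "0.2 0 0.35 0 0 0 1" --pt "0.2 0 0.35 0 0 0 1" --pt "0.2 0 0.35 0 0 0 1" --pt "0 0 0 0 0 0 1"

```text
clock: 36.95
tool_pos: [0.4059, 0.3147, 0.124]
eef_rot: [0.935, -0.131, -0.326, -0.045]
contact_force: [0.6, 0.2, 1.2]
opening: 0.007
finger_force: 0.0
```

Call:
step_arm --pt "0.15 0 0.2 0 0 0 1" --pt "0.15 0 0.2 0 0 0 1" --pt "0 0 0 0 0 0 1"

```text
clock: 37.33
tool_pos: [0.4059, 0.3148, 0.1192]
eef_rot: [0.935, -0.131, -0.326, -0.046]
contact_force: [-0.0, -0.6, 0.9]
opening: 0.009
finger_force: 0.2
```

```bash
python3 chk.py|head -2; python3 -c "
from h import *
log()"
```

```text
top red []
side red [(np.float64(247.9), np.float64(118.5), 56), (np.float64(190.1), np.float64(143.4), 23)]
37.42 q [-0.431  0.965 -0.076  1.574 -0.423  1.151 -2.055] p [0.4061 0.3147 0.1193] 
 [[ 0.753 -0.274 -0.598]
 [-0.215 -0.962  0.171]
 [-0.622 -0.    -0.783]] F [ 0.4 -1.1  0.1] 0.0026838169771072986 0.07134830444556428
```

Call:
step_arm --pt "0.12 0 0.16 0 0 0 1" --pt "0.06 0 0.08 0 0 0 1" --pt "0 0 0 0 0 0 1"

```text
clock: 37.8
tool_pos: [0.4058, 0.3148, 0.1163]
eef_rot: [0.935, -0.131, -0.326, -0.046]
contact_force: [-1.0, 0.2, 0.9]
opening: 0.002
finger_force: 0.3
```

Call:
step_arm --pt "0.06 0 0.08 0 0 0 1" --pt "0.06 0 0.08 0 0 0 1" --pt "0 0 0 0 0 0 1"

```text
clock: 38.17
tool_pos: [0.4057, 0.3148, 0.1143]
eef_rot: [0.935, -0.131, -0.326, -0.046]
contact_force: [-1.5, -0.6, 0.6]
opening: 0.004
finger_force: 0.3
```

Call:
step_arm --pt "0.06 0 0.08 0 0 0 1" --pt "0.06 0 0.08 0 0 0 1" --pt "0 0 0 0 0 0 1"

```text
clock: 38.55
tool_pos: [0.4056, 0.3149, 0.1124]
eef_rot: [0.935, -0.131, -0.326, -0.046]
contact_force: [-0.6, -0.3, 2.0]
opening: 0.005
finger_force: 0.7
```

```bash
python3 chk.py|head -2
```

```text
top red []
side red [(np.float64(248.0), np.float64(121.3), 53), (np.float64(190.1), np.float64(143.4), 23)]
```

Call:
step_arm --pt "0.06 0 0.08 0 0 0 1" --pt "0.06 0 0.08 0 0 0 1" --pt "0 0 0 0 0 0 1"

```text
clock: 39.02
tool_pos: [0.4054, 0.315, 0.1117]
eef_rot: [0.935, -0.131, -0.327, -0.046]
contact_force: [-1.5, -1.5, 8.7]
opening: 0.003
finger_force: 4.4
```

Call:
step_arm --pt "0.06 0 0.08 0 0 0 1" --pt "0 0 0 0 0 0 1"

```text
clock: 39.28
tool_pos: [0.4054, 0.315, 0.1114]
eef_rot: [0.935, -0.131, -0.327, -0.046]
contact_force: [-0.8, -1.6, 12.9]
opening: 0.004
finger_force: 6.6
```

The lid is now on a hard stop, with 13 N for almost no further travel. Retreat and check.

Call:
step_arm --pt "0.04 0 0.05 0 0 0 1" --pt "0 0 0 0 0 0 1" --pt "-0.3 0 -0.4 0 0 0 1" --pt "-1 0 -1.5 0 0 0 1" --pt "-2 0 -3 0 0 0 1" --pt "-2 0 -3 0 0 0 1" --pt "0 4 -3 0 0 0 1" --pt "0 5 -2 0 0 0 1"

```text
clock: 40.28
tool_pos: [0.4193, 0.2173, 0.2442]
eef_rot: [0.936, -0.13, -0.324, -0.046]
contact_force: [0.7, -1.3, 0.9]
opening: 0.009
finger_force: 0.0
```

Call:
step_arm --pt "0 5 0 0 0 0 1" --pt "0 5 0 0 0 0 1" --pt "0 5 0 0 0 0 1" --pt "0 4 0 0 0 0 1" --pt "0 0 0 0 0 0 1" --pt "0 0 0 0 0 0 1"

```text
clock: 41.02
tool_pos: [0.3667, 0.0358, 0.243]
eef_rot: [0.935, -0.13, -0.325, -0.046]
contact_force: [0.8, 0.2, 0.3]
opening: 0.01
finger_force: 0.0
```

```bash
python3 chk.py; python3 - <<'E'
from h import *
log(); t=snap('top'); s=snap('side'); im=t['pixels'].astype(int)
a=np.radians(-16); d=np.array([np.cos(a),np.sin(a),0]); H=np.array([.4433+.058*d[0],.304+.058*d[1],.106])
for th in (0,.03,.06,.1):
    e=np.array([-np.cos(th)*d[0],-np.cos(th)*d[1],np.sin(th)]); n=np.array([np.sin(th)*d[0],np.sin(th)*d[1],np.cos(th)])
    p=H+.118*e+.008*n; print(th,np.round(proj(t,p),1),np.round(proj(s,p),1))
def ch(p):
    R,G,B=p
    if R>130 and G<80 and B<80: return 'R'
    if max(p)<45: return '#'
    if B>R+40: return 'b'
    if R>G+30: return 'o'
    if min(p)>190: return 'W'
    return ' .:-'[min(3,int(sum(p)/3)//50)]
for v in range(205,270,2): print(v,''.join(ch(im[v,u]) for u in range(175,250)))
si=s['pixels'].astype(int)
for v in range(100,160,2): print(v,''.join(ch(si[v,u]) for u in range(235,305)))
print('mug row213',im[213,304:340,2].tolist()); print('col322',im[196:234,322,2].tolist())
E
```

```text
top red [(np.float64(198.0), np.float64(255.7), 80), (np.float64(207.8), np.float64(317.4), 39)]
side red [(np.float64(246.2), np.float64(121.5), 26), (np.float64(190.1), np.float64(143.4), 23)]
2.3 [0.575 0.266 0.194] [214. 181.] [316.3  98.4]
1.57 [0.499 0.288 0.224] [200.7 210. ] [286.5  87.3]
0.5 [0.4   0.317 0.163] [195.2 250.7] [250.3 105.8]
0.2 [0.388 0.32  0.129] [197.6 254.9] [247.3 115.7]
0 [0.386 0.321 0.106] [200.  255.5] [247.5 122.6]
41.12 q [-0.052  0.69   0.013  1.806 -0.211  1.297 -1.76 ] p [0.3666 0.0363 0.2428] 
 [[ 0.754 -0.272 -0.597]
 [-0.212 -0.962  0.17 ]
 [-0.621 -0.002 -0.784]] F [-0.7 -0.1 -0.4] 0.006988659061691097 0.0
0 [199.1 255.6] [247.2 120.3]
0.03 [198.7 255.5] [247.1 119.2]
0.06 [198.4 255.4] [247.1 118.2]
0.1 [197.9 255.2] [247.2 116.8]
205 --------------------::::::::::::::::::::::::::::::::::---------------------
207 --------------------::::::.b...::::::::::::::::::::::::--------------------
209 ---------------------::::bbbbbbb.....:::::::::::::::::::::::---------------
211 ---------------------::::bbbbbbb...........:::::::::::::::::::::::-------
[... 4188 characters left out ...]
:::::::::
150 --::::::::::.######  #########################..:....bb##bb.::::::::::
152 ::::::::::::..####bbbbb #########...#########.:::..bbbbbbbb.::::::::::
154 :::::::::::::.b.##bbbbbb:. ###### .. ######..:::.bbbbbbbbb.:::::::::::
156 :::::::::::::bb. #bbbbbbbbb...  #######.::::bbbbbbbbbbbbbb.:::::::----
158 ::::::::::::bbb..# bbbbbbbbbbbbbb ###bbbbbbbbbbbbbbbbbbbb..:::::::----
mug row213 [35, 36, 34, 36, 34, 36, 36, 35, 36, 35, 38, 37, 37, 37, 38, 37, 37, 37, 37, 36, 36, 36, 37, 36, 36, 37, 37, 38, 37, 36, 37, 36, 37, 35, 37, 36]
col322 [30, 27, 28, 33, 35, 36, 36, 37, 35, 36, 37, 36, 37, 36, 37, 36, 37, 37, 37, 38, 37, 37, 37, 36, 38, 37, 37, 37, 37, 38, 37, 36, 38, 37, 38, 38, 37, 38]
```

Call:
step_arm --pt "-1 4 -3 0 0 0 1" --pt "-1 5 -3 0 0 0 1" --pt "0 5 -2 0 0 0 1" --pt "0 5 0 0 0 0 1" --pt "0 5 0 0 0 0 1" --pt "0 4 0 0 0 0 1" --pt "0 0 0 0 0 0 1" --pt "0 0 0 0 0 0 1"

```text
clock: 42.22
tool_pos: [0.3227, -0.2424, 0.3176]
eef_rot: [0.935, -0.13, -0.326, -0.046]
contact_force: [-0.0, -1.1, 0.1]
opening: 0.003
finger_force: 0.0
```

```bash
python3 chk.py|head -2; python3 - <<'E'
from h import *
log(); a=cv2.imread('pics/side0.png').astype(int); b=snap('side')['pixels'][:,:,::-1].astype(int)
for n,(u,v,w,h) in dict(flask=(372,128,34,48),beaker=(415,215,40,48),dish=(355,232,48,38),mortar=(330,158,38,30),mug=(285,185,60,65)).items():
    print(n,np.abs(a-b)[v:v+h,u:u+w].mean().round(1))
t=snap('top')['pixels'].astype(int); t0=cv2.imread('pics/top0.png')[:,:,::-1].astype(int)
for n,(u,v,w,h) in dict(flask=(250,105,35,40),beaker=(358,105,32,38),dish=(344,150,40,38),mortar=(260,152,35,35)).items(): print(n,np.abs(t-t0)[v:v+h,u:u+w].mean().round(1))
print(t[213,304:340,2].tolist()); print(t[196:234,322,2].tolist())
def ch(p):
    R,G,B=p
    if max(p)<45: return '#'
    if R>G+25: return 'o'
    return 'W' if min(p)>175 else '.'
for y in range(175,260,4): print(y,''.join(ch(b[y,x][::-1]) for x in range(270,370,2)))
E
```

```text
top red [(np.float64(198.0), np.float64(255.7), 79), (np.float64(207.8), np.float64(317.4), 39)]
side red [(np.float64(98.7), np.float64(34.8), 78), (np.float64(166.9), np.float64(74.0), 77), (np.float64(247.6), np.float64(121.1), 44), (np.float64(190.0), np.float64(143.5), 22)]
42.33 q [ 0.372  0.641  0.125  1.625  0.062  1.536 -1.371] p [ 0.3228 -0.2421  0.3176] 
 [[ 0.754 -0.271 -0.598]
 [-0.212 -0.962  0.17 ]
 [-0.622 -0.002 -0.783]] F [-0.6  0.7  0.3] 0.006496262357665997 0.0
flask 23.6
beaker 20.1
dish 14.3
mortar 18.8
mug 30.1
flask 18.6
beaker 12.8
dish 17.6
mortar 22.4
[82, 84, 85, 80, 135, 186, 86, 119, 182, 175, 174, 173, 174, 174, 174, 174, 174, 173, 173, 174, 174, 174, 174, 173, 178, 187, 192, 196, 146, 161, 245, 93, 104, 109, 98, 94]
[30, 31, 30, 29, 18, 188, 227, 187, 124, 117, 170, 176, 174, 173, 174, 174, 174, 173, 174, 174, 174, 174, 173, 174, 174, 174, 173, 173, 173, 162, 224, 235, 160, 114, 109, 112, 113, 117]
175 ##############....###.WWWWWWWWWW....WWWWWWWW......
179 ###################.........WWWWW....WWW..W.......
183 #######.##.######.........................
[... 353 characters left out ...]
ooo.WWWWWWWW............................
215 ###......oooo.WWWWWWWW......#...ooo...............
219 ##.....oooooooWWWWWWWW......ooooooo.............WW
223 ##.....oooooooWWWWWWWW......oooooooo.......WWWWWWW
227 ####...oooooooWWWWWWWW......oooooooo.WWWWWWWWWWWWW
231 #####..oooooooooWWWWWW....oooooooooo.WWWWWWWWWWWWW
235 #.###WW.ooooooooooooooooooooooooooo.WWWWWWWWWWWWWW
239 ####.WWW.oooooooooooooooooooooooo..WWWWWWWWWWWWWWW
243 ###.WWWWWWW.oooooooooooooo.oooo.WWWWWWWWWWWWWWWWWW
247 #..WWWWWWWWWW...oooooooooo..WWWWWWWWWWWWWWWWWWWWWW
251 WWWWWWWWWWWWWWWW......WWWWWWWWWWWWWWWWWWWWWWWWWWWW
255 WWWWWWWWWWWWWWWWWWWWWWWWWWWWWWWWWWWWWWWWWWWWWWWWWW
259 WWWWWWWWWWWWWWWWWWWWWWWWWWWWWWWWWWWWWWWWWWWWW.WWWW
```

```bash
python3 -c "from plant import r; print(r.finish_job())"
```

```text
the job is handed in; nothing more can be done
None
```

All eight balls are in the larger jar, the empty mug stands upright about 2 mm off the mat's centre, the lid is pressed shut, and the job was handed in at about 42 s with nothing held. I saw no contact with the other glassware, though the final image check of it was inconclusive because of changed shadows.

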